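# Ready a wax injection: seat the mould, set the dwell selector, press start

## Robot

A 6-joint arm with a two-finger parallel gripper is mounted at the origin on a cart in front of the work surface, level with it; the furniture and walls round the work are solid. World frame = base frame: x ahead of the robot, y to its left, z up, the work surface at z = 0. Lengths are in m, angles in rad, forces in N, time in s.
With the tool pointing down it reaches from about 0.325 to 0.775 m from the base axis. Payload 5.5 kg.
Tool frame: the origin (TCP) lies between the finger pads; the fingertips stand ahead of it and the grasp point (between the pads) lies 8 mm behind it (manip.tcp_to_tips is the z of the fingertips in the tool frame, in m); z points along the fingers, y is the direction in which the jaws open and shut (so a half turn about z gives the same grasp; the last joint's range is limited). The gripper opens to 85 mm and grips with 20 to 120 N. Pads are 22 mm wide; open, the fingers measure 114 mm over their backs; the gripper's body (76 mm by 85 mm) begins 54 mm behind the grasp point. The pads swing forward as they close: fully open they stand 13 mm farther back than shut.
Start: joints at [1.131, 0.091, 1.231, -0, 1.82, -0.057], TCP at [0.224, 0.557, 0.242] pointing down, gripper open.
Joint ranges: [-2.87, 2.87], [-0.86, 2.18], [0.17, 2.46], [-1.51, 4.65], [0.06, 2.69], [-2.65, 2.65]. Speed limits (rad/s): [2.57, 2.57, 3.01, 3.14, 3.14, 3.14].

## Interface

Orientations are given as a unit quaternion [w, x, y, z].
In Python, from rig import manip gives the robot as it stands.
- The arm moves only by the tool drive_tool, never from a script. Its argument "motion" is a list of rows, each a list of 3 entries, a list of its own where there are three numbers: the shift along the world's x, y, z in units of 2.5 cm (1.0 is 2.5 cm), then the turn, a rotation vector about the world's x, y, z in units of 60 degrees (1.0 is 60 degrees), then the gripper command: -1 is shut, 1 is fully open, values between are in proportion. In form: [[[x, y, z], [rx, ry, rz], jaw], ...]. A call has exactly 5 rows; each row shifts and turns the commanded pose from where the row before left it; what a row does not reach is not made up. A row lasts 1/12 s, in which the tool goes at most 41.7 mm and 7.16 degrees, less where a joint would pass 70% of its speed; a pose out of reach is approached as far as the arm can. A call with a number of a shift or a turn outside -1 to 1 is refused whole. A call with a gripper value outside its range is refused whole. The fingers move at their own pace and stop on an object; "force" is the grip in N (left out, the last holds). Time passes only in rows, so rows that do not move let the fingers close, or fill a call up. It gives the time, the measured TCP pose, the force and the opening at its end, in the units of the state.
- manip.get_state(): the state, without advancing time (a new reading comes with each control period).
- manip.grab_frame(name): name is "scene" or "top" or "wrist"; returns a dict with "pixels" (384x512x3 uint8, red, green, blue), "K" (3x3 intrinsics, pixels), "origin" and "attitude" of the camera in the world. Camera axes: x right, y up, looking along -z (the intrinsics and any distortion apply to the point x, -y, -z); pixel columns grow to the right and rows downward; lengths in m; the calibration is good to about 2 mm. The wrist camera is an equidistant fisheye: a pixel r from the principal point sees the ray r / f radians off the axis. A picture is of the moment at which its call begins. There is no depth.
- manip.hand_in(): hands the job in, once; it reports no verdict.
The state is a dict: "clock": time; "q": joint angles; "dq": joint speeds; "joint_torque": joint torques, N m; "ee_pos": TCP position; "tcp_rot": TCP orientation; "contact_force": force on the tool from outside, world axes, zero at the start; "ft_torque": the same for the moment, N m; "finger_gap": opening from 0.0 (shut) to 1.0 (fully open).
Only numpy, scipy, OpenCV 4.12 (cv2) and the standard library are available. Lean on these libraries where they do the work, as an engineer would, in place of code of your own. Each camera call takes 0.05 s, during which the arm holds its last target.

## Task

Get the next wax injection going with gentle fingertip pushes only, lifting nothing. Push the pink mould in the cradle fully home against the nozzle block, and turn the black dwell selector on the timer console to step 5, counting the clicks clockwise from the red dot, which is step 0. When both are right, press the console's green start button fully down and let it come back up; leave its red button and everything else on the bench alone.

Things in the scene. Friction and masses are not known exactly. Their poses are not given: they have to be found in the camera images.
- timer: Light grey injection-timer console, fixed to the bench, 130 deep (x) x 210 wide (y), 34 mm high at the front (-x) and 57 mm at the back. Its top is a dark panel that slopes 10 degrees, rising away from its front. Origin under its centre, x from front to back, y to its left, z up.
- dial_axis (a point): Point on the sloped panel's surface on the selector's turning axis. Frame: z is the outward panel normal (the turning axis), x points up the slope to the back, y to the panel's left. The panel surface is z = 0, from x = -0.060 to 0.060 and y = -0.149 to 0.049. Selector skirt: radius 25 mm, 7 mm high. A red dot marks step 0; the white step marks get longer clockwise.
- pointer_tip (a point): End of the black bar grip's pointer side (white line on top), 33 mm from the axis, 15.5 mm above the panel; its x axis points from the axis to the tip. The bar is 13 mm wide (9 mm over the last 10 mm), its top 26 mm above the panel, and reaches 24 mm on the other side of the axis. Push the side of the bar to turn the selector. Handle gently (under 40 N).
- dial (a joint): Selector angle (rad), growing clockwise from above: 8 steps, 30 degrees apart: 0 at step 0 (pointer at the red dot, 105 degrees left of up-slope), 0.524 at step 1, 2.618 at step 5, 3.665 at step 7; end stops at 0 and 7. A detent centres it on the nearest step to about 0.06 rad; pushed past half way it clicks on to the next. It takes up to 0.08 N m (4 N at the bar's end).
- start_top (a point): Centre of the top of the green start button, round, 27 mm across, pressed along the panel normal (-z of point dial_axis). At rest its top stands 21 mm above the panel surface; in the frame of dial_axis it lies at x = -0.020, y = -0.080.
- start (a joint): Travel of the green button: 0 at rest, 0.005 m fully down. A spring returns it; fully down takes 5 N.
- stop_top (a point): Centre of the top of the red stop button, the same size, 45 mm to the right of the green one. Not to be pressed.
- stop (a joint): Travel of the red button: 0 at rest, 0.005 m fully down; same spring.
- cradle: Mould cradle fixed to the bench: aluminium plate 98 mm wide (y) and 8 mm thick from x = -0.100 to 0.075, two white side guides 14 mm high above the plate, 61 mm apart (straight from x = -0.050 to 0.050, flared in front), and an aluminium nozzle block 42 mm high with a brass nozzle across the back. Origin under the plate, x from the open front to the nozzle block, z up.
- stop_face (a point): Foot of the nozzle block's front face at the middle of the channel, on the plate's top (8 mm above the bench), at x = 0.050 in the cradle's frame, axes as the cradle's. The mould is fully home when its end face touches this face; its middle then lies 40 mm in front of it.
- mould: Pink rubber mould lying in the cradle's channel, 82 x 55 x 28 mm, 0.14 kg, to be pushed with under 40 N. Origin at the centre of its underside, x along its 82 mm length, which lies along the channel; its -x end (with the sprue hole) looks to the nozzle block. It starts 20 to 45 mm short of the block and is pushed from behind, on its +x end.
- open_mould: Two-coloured (dark pink and cream) mould 86x66x24 mm lying on the bench at the right; bystander. Origin at the centre of its underside.
- spare_mould: Pink mould 80x57x23 mm lying on the bench at the left; bystander. Origin at the centre of its underside.
- talc_pot: White round pot, 71 mm across and 45 mm high; bystander. Origin at the centre of its underside.
- tweezers: Steel tweezers, 122 mm long; bystander. Origin at the centre of the underside.
- scalpel: Scalpel, 142 mm long, on the bench at the right; bystander. Origin at the centre of the underside.

How it is judged:
By the outcome, as a careful person would: the job done as asked, in the order asked, and still so for the second after the job is handed in, with the robot touching nothing.
It also fails if it takes over 61 s, if anything falls off the work surface, if the arm or the gripper's body presses on something with over 40 N, if the wrist force passes 120 N, or if a joint passes its speed limit or range.

## Working session

There is one attempt and no reset: what is moved stays moved. The work goes in short steps, Python scripts to look and compute and a tool call to move; the robot and the scene stay as the last step left them, time stands still between calls to the robot, and variables do not carry over. Pictures are saved under pics/ and viewed, and the job is handed in when it is done.

Besides the shell and the picture viewer there is one more tool, called after "Call:" as name(argument=value, ...) on one line, values as JSON. drive_tool: Moves the arm, as the interface text tells. Shifts and turns lie within -1 to 1; 1 stands for 2.5 cm of shift or 60 degrees of turn. Its arguments: {"type":"object","properties":{"motion":{"type":"array"},"force":{"type":"number"}},"required":["motion"]}

```bash
ls; mkdir -p pics
python3 - <<'E'
from rig import manip
import cv2,numpy as np
s=manip.get_state(); print(s)
print(manip.tcp_to_tips)
for n in ["scene","top","wrist"]:
    f=manip.grab_frame(n)
    print(n,f["K"],f["origin"],f["attitude"])
    np.savez(f"pics/{n}0.npz",**f)
    cv2.imwrite(f"pics/{n}0.png",f["pixels"][:,:,::-1])
E
```

```text
pics
{'clock': 0.0, 'q': array([ 1.13133682e+00,  9.18508738e-02,  1.23189731e+00, -8.38874416e-06,
        1.81982576e+00, -5.67004818e-02]), 'dq': array([-2.74453926e-04,  4.46353562e-05,  3.64810267e-05,  9.76556769e-04,
        1.72903167e-03, -1.35385677e-03]), 'joint_torque': array([-2.78474719e-03, -4.58723938e+01, -4.18027639e+01, -4.64202512e-04,
        1.16252160e-02,  5.04275832e-06]), 'ee_pos': array([0.2239764 , 0.55633249, 0.24114919]), 'tcp_rot': array([-2.39305225e-04,  1.90214318e-01,  9.81742090e-01, -9.61317899e-04]), 'contact_force': array([-0.35321293, -0.39681256,  0.18162492]), 'ft_torque': array([ 0.01515778, -0.01915304, -0.02833812]), 'finger_gap': 1.0000215210373136}
0.011
scene [[413.69656751   0.         254.49914203]
 [  0.         413.69656751 193.25547919]
 [  0.           0.           1.        ]] [0.03361149 0.92120961 0.68277212] [-0.23351749 -0.1229275   0.4829714   0.83492337]
top [[416.61891635   0.         255.00693505]
 [  0.         416.61891635 192.35350667]
 [  0.           0.           1.        ]] [0.2697368  0.04875233 1.47888351] [-0.69748417 -0.06028714  0.07135772  0.7104853 ]
wrist [[297.31863964   0.         253.01161555]
 [  0.         297.31863964 191.14015721]
 [  0.           0.           1.        ]] [0.14943353 0.58639231 0.37326464] [ 0.81785494 -0.13226907 -0.08796146  0.55306507]
```

View pics/scene0.png

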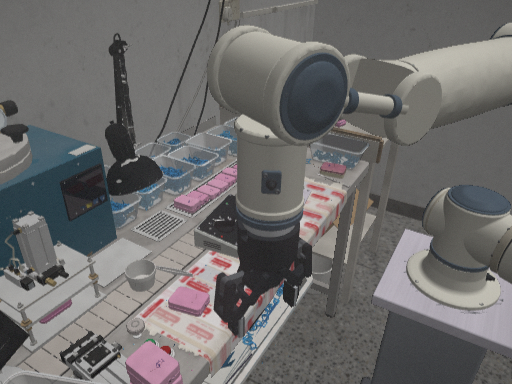

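View pics/top0.png

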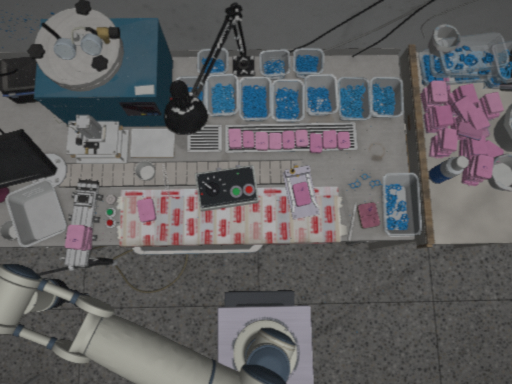

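View pics/wrist0.png

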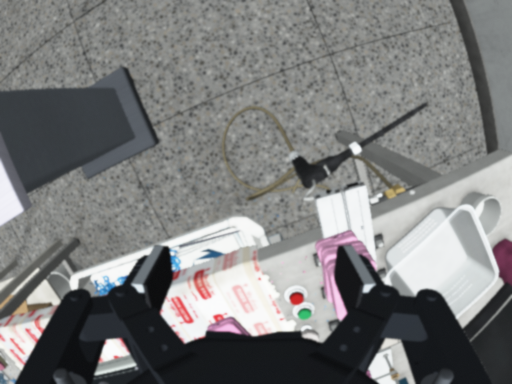

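The top view shows the console near (226,188), its green and red buttons at (236,191) and (248,189), and the cradle with the pink mould at (301,192). I'll zoom in there and convert to rough world positions.

```bash
cat > h.py <<'E'
import numpy as np,cv2
from scipy.spatial.transform import Rotation as R
def rot(q): return R.from_quat([q[1],q[2],q[3],q[0]]).as_matrix()
def load(n): 
    d=np.load(f"pics/{n}.npz"); return {k:d[k] for k in d.files}
def ray(f,uv,fish=False):
    K=f["K"]; x=(uv[0]-K[0,2])/K[0,0]; y=(uv[1]-K[1,2])/K[1,1]
    if fish:
        r=np.hypot(x,y); s=np.sin(r)/max(r,1e-9); d=np.array([x*s,-y*s,-np.cos(r)])
    else: d=np.array([x,-y,-1.])
    d=rot(f["attitude"])@d; return f["origin"],d/np.linalg.norm(d)
def onz(f,uv,z,fish=False):
    o,d=ray(f,uv,fish); return o+d*(z-o[2])/d[2]
def onplane(f,uv,p,n,fish=False):
    o,d=ray(f,uv,fish); return o+d*((p-o)@n)/(d@n)
def proj(f,P,fish=False):
    p=rot(f["attitude"]).T@(np.asarray(P)-f["origin"]); p=np.array([p[0],-p[1],-p[2]]); K=f["K"]
    if fish:
        t=np.arctan2(np.hypot(p[0],p[1]),p[2]); h=np.hypot(p[0],p[1]); a=p[:2]/max(h,1e-12)*t
    else: a=p[:2]/p[2]
    return np.array([K[0,0]*a[0]+K[0,2],K[1,1]*a[1]+K[1,2]])
def grab(manip,cam,name,crop=None,scale=1):
    f=manip.grab_frame(cam); np.savez(f"pics/{name}.npz",**f); save(f,name,crop,scale); return f
def save(f,name,crop=None,scale=1):
    im=f["pixels"][:,:,::-1]
    if crop: im=im[crop[1]:crop[3],crop[0]:crop[2]]
    cv2.imwrite(f"pics/{name}.png",cv2.resize(im,None,fx=scale,fy=scale,interpolation=cv2.INTER_CUBIC))
E
python3 - <<'E'
from h import *
f=load("top0"); save(f,"top0c",(180,140,340,260),5)
for uv,z in [((236,191),.06),((248,189),.06),((301,192),.036),((226,188),.045),((303,200),0.036),((146,209),0.02),((265,345),0)]: print(uv,onz(f,uv,z).round(3))
E
```

```text
(236, 191) [0.543 0.09  0.06 ]
(248, 189) [0.549 0.048 0.06 ]
(301, 192) [ 0.54  -0.139  0.036]
(226, 188) [0.557 0.125 0.045]
(303, 200) [ 0.511 -0.145  0.036]
(146, 209) [0.492 0.408 0.02 ]
(265, 345) [ 0.023 -0.001  0.   ]
```

View pics/top0c.png

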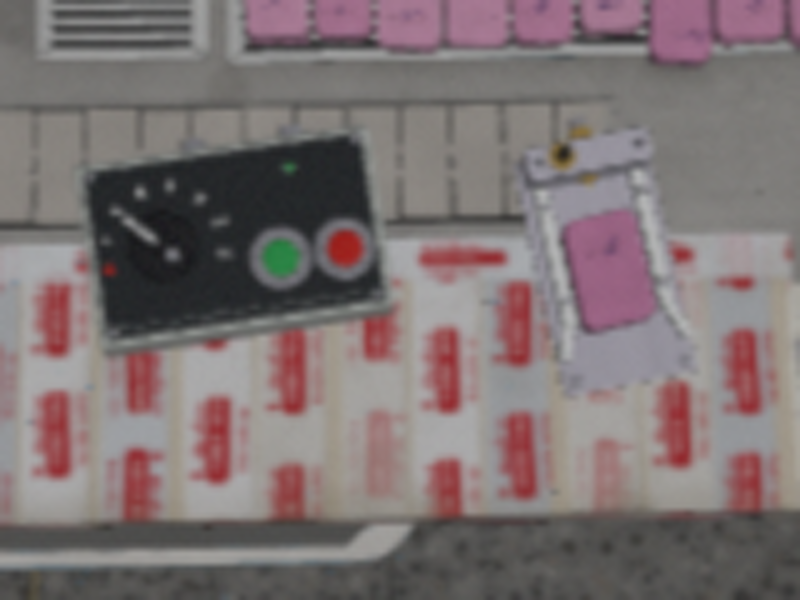

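Run:
```python
from h import *
f=load("wrist0"); q=[-2.39305225e-04,1.90214318e-01,9.81742090e-01,-9.61317899e-04]
T=rot(q); C=rot(f["attitude"]); p=np.array([0.2239764 , 0.55633249, 0.24114919])
print((T.T@C).round(3)); print((T.T@(f["origin"]-p)).round(4)); print(T.round(3))
A=T.T@C; off=T.T@(f["origin"]-p)
# predicted views: tool orient with tool y = world y, x=-world x
for tcp in [(0.42,0.02,0.3),(0.45,-0.02,0.32),(0.5,0,0.3)]:
  T2=np.array([[-1,0,0],[0,1,0],[0,0,-1.]])
  g=dict(K=f["K"],origin=np.array(tcp)+T2@off,attitude=None)
  qq=R.from_matrix(T2@A).as_quat(); g["attitude"]=[qq[3],qq[0],qq[1],qq[2]]
  print(tcp,g["origin"],[proj(g,P,True).round(0) for P in [(.55,.16,.05),(.545,.09,.06),(.545,.048,.06),(.54,-.14,.03),(.58,-.13,.03),(0.50,-.145,.03)]])
```

```text
[[ 0.001  0.95   0.314]
 [ 1.    -0.001  0.   ]
 [ 0.     0.314 -0.95 ]]
[ 0.0804 -0.0002 -0.1321]
[[-0.928  0.373 -0.001]
 [ 0.373  0.928 -0.002]
 [ 0.    -0.002 -1.   ]]
(0.42, 0.02, 0.3) [0.33961068 0.0197827  0.43210691] [array([346., 244.]), array([302., 246.]), array([273., 246.]), array([151., 232.]), array([160., 254.]), array([145., 208.])]
(0.45, -0.02, 0.32) [ 0.36961068 -0.0202173   0.45210691] [array([369., 220.]), array([328., 221.]), array([300., 221.]), array([176., 210.]), array([185., 233.]), array([171., 185.])]
(0.5, 0, 0.3) [ 4.19610679e-01 -2.17299311e-04  4.32106908e-01] [array([365., 194.]), array([320., 193.]), array([289., 193.]), array([157., 183.]), array([166., 209.]), array([152., 156.])]
```

Call:
drive_tool(motion=[[[0.5,-0.85,0],[0,0,0.03],-1],[[0.5,-0.85,0],[0,0,0.03],-1],[[0.5,-0.85,0],[0,0,0.03],-1],[[0.5,-0.85,0],[0,0,0.03],-1],[[0.5,-0.85,0],[0,0,0.03],-1]], force=40)

```text
clock: 0.57
ee_pos: [0.2869, 0.4492, 0.2418]
tcp_rot: [-0.0, 0.112, 0.994, -0.0]
contact_force: [0.0, -0.6, -0.3]
finger_gap: 0.296
```

Call:
drive_tool(motion=[[[0.5,-0.85,0],[0,0,0.03],-1],[[0.5,-0.85,0],[0,0,0.03],-1],[[0.5,-0.85,0],[0,0,0.03],-1],[[0.5,-0.85,0],[0,0,0.03],-1],[[0.5,-0.85,0],[0,0,0.03],-1]])

```text
clock: 0.98
ee_pos: [0.3494, 0.3429, 0.242]
tcp_rot: [-0.0, 0.033, 0.999, -0.0]
contact_force: [1.1, -0.1, -0.1]
finger_gap: 0.001
```

Call:
drive_tool(motion=[[[0.5,-0.85,0],[0,0,0.02],-1],[[0.5,-0.85,0],[0,0,0.02],-1],[[0.5,-0.85,0],[0,0,0.02],-1],[[0.5,-0.85,0],[0,0,0],-1],[[0.5,-0.85,0],[0,0,0],-1]])

```text
clock: 1.4
ee_pos: [0.412, 0.2367, 0.242]
tcp_rot: [-0.0, 0.003, 1.0, -0.0]
contact_force: [0.3, 1.1, -0.1]
finger_gap: -0.001
```

Call:
drive_tool(motion=[[[0.5,-0.85,0],[0,0,0],-1],[[0.5,-0.85,0],[0,0,0],-1],[[0.5,-0.85,0],[0,0,0],-1],[[0.5,-0.85,0],[0,0,0],-1],[[0,0,0],[0,0,0],-1]])

```text
clock: 1.82
ee_pos: [0.463, 0.1496, 0.2416]
tcp_rot: [-0.0, 0.005, 1.0, -0.001]
contact_force: [1.0, -0.7, -0.4]
finger_gap: -0.001
```

Run:
```python
from rig import manip
from h import *
s=manip.get_state(); print(s["clock"],s["ee_pos"],s["tcp_rot"],s["q"].round(2),s["finger_gap"])
grab(manip,"wrist","w1",None,1.5)
```

```text
1.8167 [0.46300003 0.14960837 0.24160821] [-1.48659933e-04  4.93501378e-03  9.99987349e-01 -9.61567671e-04] [ 0.24 -0.21  1.52 -0.    1.83 -1.32] -0.000708499607100563
```

View pics/w1.png

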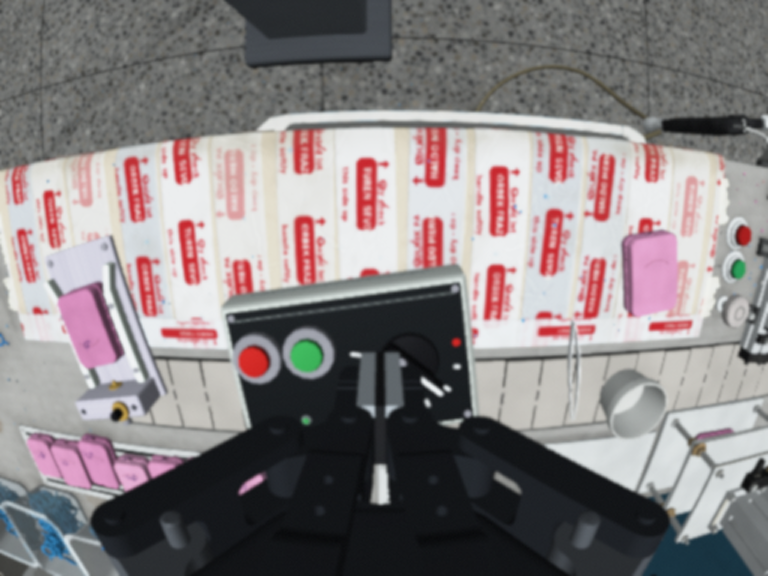

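The wrist view shows the console with red (254,361), green (306,352) and the dial near (411,360), partly hidden by the fingers. The cradle with its mould is at (95,325). I'm shifting right and forward for a clear view of both.

Call:
drive_tool(motion=[[[0.4,-1,-0.3],[0,0,0],-1],[[0.4,-1,-0.3],[0,0,0],-1],[[0.4,-1,-0.3],[0,0,0],-1],[[0.4,-1,-0.3],[0,0,0],-1],[[0.4,-0.5,0],[0,0,0],-1]])

```text
clock: 2.28
ee_pos: [0.5111, 0.039, 0.2104]
tcp_rot: [-0.001, 0.003, 1.0, -0.0]
contact_force: [1.1, 0.2, -0.5]
finger_gap: -0.002
```

Call:
drive_tool(motion=[[[0,0,0],[0,0,0],-1],[[0,0,0],[0,0,0],-1],[[0,0,0],[0,0,0],-1],[[0,0,0],[0,0,0],-1],[[0,0,0],[0,0,0],-1]])

```text
clock: 2.7
ee_pos: [0.5114, 0.0415, 0.2127]
tcp_rot: [0.0, 0.002, 1.0, 0.0]
contact_force: [0.0, -0.3, -0.5]
finger_gap: 0.001
```

Run:
```python
from rig import manip
from h import *
s=manip.get_state(); print(s["clock"],s["ee_pos"],s["tcp_rot"],s["q"].round(2),s["finger_gap"],s["contact_force"])
f=grab(manip,"wrist","w2",None,1.5)
save(f,"w2r",(256,80,512,300),3)
save(f,"w2l",(30,80,280,290),3)
```

```text
2.7 [0.51136339 0.0414737  0.21271873] [3.38510474e-04 2.05707068e-03 9.99997816e-01 1.45308893e-04] [ 0.01 -0.15  1.52  0.    1.77 -1.55] 0.0011763254489647597 [ 0.01606218 -0.32148171 -0.4687549 ]
```

View pics/w2r.png

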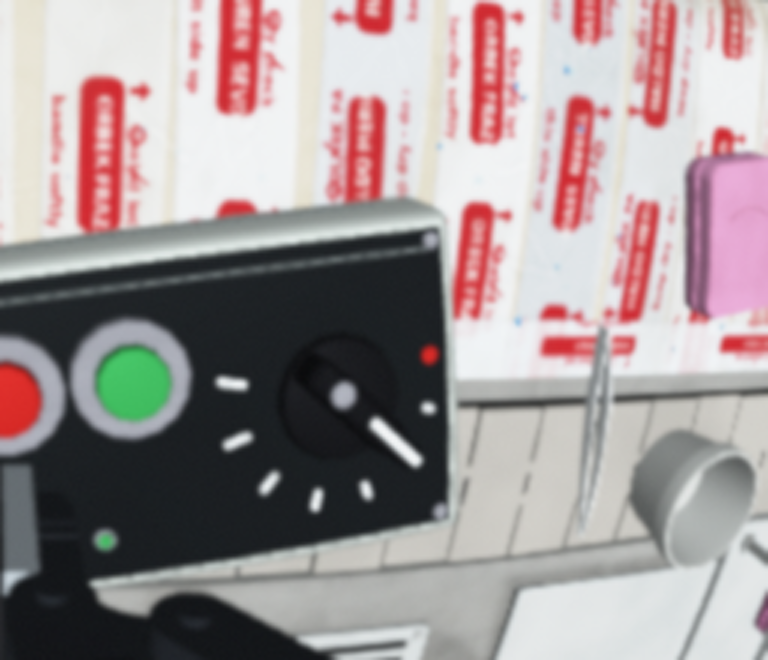

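View pics/w2l.png

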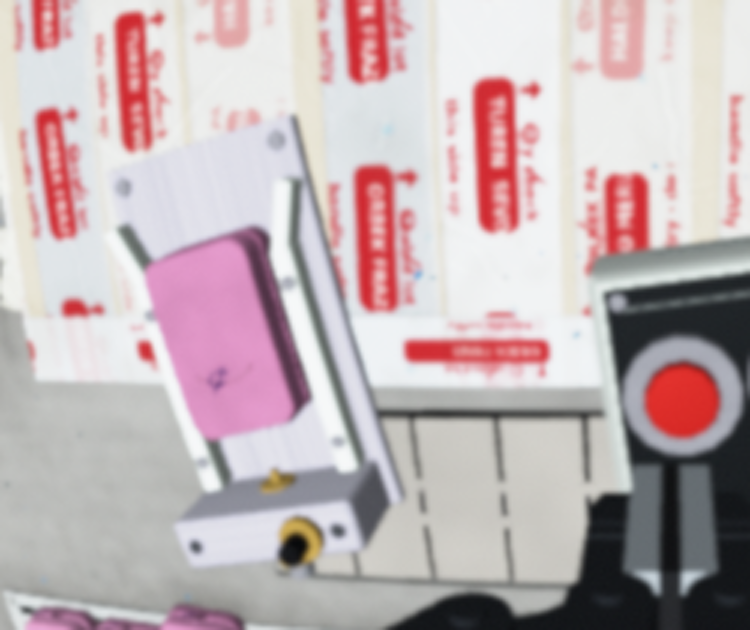

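The dial's white line points to the hidden step 2 mark. Red dot is at crop (430,355), mark 1 at (428,407), marks 3–7 run from (366,490) to (231,383), and the target step 5 mark is at (270,483). The mould's top is clearly visible in the cradle. Next I'll measure by casting rays.

```bash
cat > meas.py <<'E'
from h import *
def blob(f,kind,box,minarea=15):
    im=cv2.cvtColor(f["pixels"],cv2.COLOR_RGB2HSV); h,s,v=cv2.split(im)
    m={"red":((h<6)|(h>174))&(s>150)&(v>100),"green":(h>45)&(h<80)&(s>90)&(v>80)}[kind]
    m=m.astype(np.uint8); mm=np.zeros_like(m); x0,y0,x1,y1=box; mm[y0:y1,x0:x1]=m[y0:y1,x0:x1]
    n,l,st,c=cv2.connectedComponentsWithStats(mm); 
    i=1+np.argmax(st[1:,4]); return c[i],st[i]
E
python3 - <<'E'
from meas import *
f=load("w2")
for nm,boxes in [("w2",dict(red=(236,190,285,235),green=(280,180,325,225))),("w1",dict(red=(150,220,190,260),green=(185,215,225,255)))]:
    f=load(nm); P={}
    for k,b in boxes.items():
        c,st=blob(f,k,b); P[k]=onz(f,c,0.0627,True); print(nm,k,c.round(1),st,P[k].round(4))
    d=P["green"]-P["red"]; print("dist",np.linalg.norm(d),"yaw",np.degrees(np.arctan2(-d[0],d[1])))
f=load("w2"); cr=lambda u,v:(256+u/3,80+v/3)
c=onz(f,cr(343,395),0.0711,True); print("knob top",c)
c,st=blob(f,"red",(390,190,410,205)); d0=onz(f,c,0.0455,True); print("dot",c,st,d0)
f=load("top0")
for k,b in dict(red=(243,183,256,197),green=(230,184,243,199)).items():
    c,st=blob(f,k,b); print("top",k,c.round(1),st,onz(f,c,0.0627).round(4))
E
```

```text
w2 red [256.9 212.9] [246 201  23  24 445] [0.5475 0.045  0.0627]
w2 green [299.9 207.2] [288 195  25  25 488] [0.5416 0.0892 0.0627]
dist 0.04456418549836556 yaw 7.651060914413007
w1 red [168.8 240.6] [160 231  19  20 302] [0.5474 0.046  0.0627]
w1 green [204.  236.9] [194 227  21  21 359] [0.5415 0.0902 0.0627]
dist 0.0446464491258779 yaw 7.613520889310678
knob top [0.54438388 0.16419369 0.0711    ]
dot [398.625   197.84375] [396 195   6   7  32] [0.53851876 0.21040477 0.0455    ]
top red [248.5 189.2] [246 186   6   7  33] [0.5481 0.046  0.0627]
top green [235.8 191. ] [233 188   7   7  41] [0.5426 0.0903 0.0627]
```

Run:
```python
from meas import *
g=np.array([.5417,.0897,.0627]); yw=np.radians(7.65)
Rz=R.from_euler("z",yw).as_matrix(); t=np.radians(10)
X=Rz@[np.cos(t),0,np.sin(t)];Y=Rz@[0,1,0];N=Rz@[-np.sin(t),0,np.cos(t)]
D=g+.02*X+.08*Y-.021*N; F=np.c_[X,Y,N]
print("dial",D.round(4)); print(F.round(4))
np.savez("dial.npz",D=D,F=F)
f=load("w2"); cr=lambda u,v:(256+u/3,80+v/3)
pl=lambda uv,h:(F.T@(onplane(f,uv,D+h*N,N,True)-D)).round(4)
print("knob cap",pl(cr(343,395),.026)); 
for uv in [(376,423),(418,462)]: print("line",pl(cr(*uv),.026),np.degrees(np.arctan2(*pl(cr(*uv),.026)[[1,0]])))
for n,uv in dict(dot=(430,355),m1=(428,407),m3=(366,490),m4=(317,500),m5=(270,483),m6=(238,440),m7=(231,383)).items():
    p=pl(cr(*uv),0); print(n,p,np.degrees(np.arctan2(p[1],p[0])).round(1))
print("corner screws",pl(cr(430,240),0),pl(cr(440,511),0))
cl=lambda u,v:(30+u/3,80+v/3)
def W(uv,z): return onz(f,cl(*uv),z,True)
for a,b,z in [((287,283),(337,441),.022),((150,316),(202,462),.022),((124,186),(277,139),.008),((148,265),(205,435),.036),((245,235),(300,410),.036),((160,255),(235,232),.036),((215,438),(290,418),.036),((114,168),(292,117),.008)]:
    p,q=W(a,z),W(b,z); d=q-p; print(p.round(4),q.round(4),np.linalg.norm(d).round(4),"ang from x",np.degrees(np.arctan2(d[1],d[0])).round(1))
# mould mask
hsv=cv2.cvtColor(f["pixels"],cv2.COLOR_RGB2HSV)
h,s,v=cv2.split(hsv); m=((h>145)&(h<174)&(s>60)).astype(np.uint8); mm=np.zeros_like(m); mm[140:235,70:140]=m[140:235,70:140]
cs,_=cv2.findContours(mm,0,1); c=max(cs,key=cv2.contourArea); print(cv2.contourArea(c)); 
Q=np.array([onz(f,p[0],.036,True)[:2] for p in c]); r=cv2.minAreaRect((Q*1000).astype(np.float32)); print(r, cv2.boxPoints(r).round(1))
```

```text
dial [0.5542 0.1721 0.0455]
[[ 0.976  -0.1331 -0.1721]
 [ 0.1311  0.9911 -0.0231]
 [ 0.1736  0.      0.9848]]
knob cap [-0.0059 -0.0061  0.026 ]
line [0.0064 0.0063 0.026 ] 44.54886145321272
line [0.024  0.0231 0.026 ] 43.90530940814697
dot [-0.0091  0.0419 -0.    ] 102.3
m1 [0.0117 0.0401 0.    ] 73.7
m3 [ 0.0415  0.0117 -0.    ] 15.7
m4 [ 0.0419 -0.0094 -0.    ] -12.6
m5 [ 0.0316 -0.0284  0.    ] -41.9
m6 [ 0.0125 -0.04   -0.    ] -72.6
m7 [-0.0099 -0.041  -0.    ] -103.6
corner screws [-0.0539  0.0451 -0.    ] [ 0.0569  0.0455 -0.    ]
[ 0.5159 -0.1112  0.022 ] [ 0.5846 -0.0984  0.022 ] 0.0699 ang from x 10.6
[ 0.529 -0.181  0.022] [ 0.5974 -0.1681  0.022 ] 0.0697 ang from x 10.7
[ 0.4741 -0.195   0.008 ] [ 0.4594 -0.1161  0.008 ] 0.0803 ang from x 100.5
[ 0.5032 -0.1683  0.036 ] [ 0.5773 -0.1545  0.036 ] 0.0754 ang from x 10.6
[ 0.4928 -0.1206  0.036 ] [ 0.5647 -0.1067  0.036 ] 0.0732 ang from x 10.9
[ 0.4993 -0.1616  0.036 ] [ 0.4915 -0.1249  0.036 ] 0.0375 ang from x 102.1
[ 0.5785 -0.1497  0.036 ] [ 0.5683 -0.1118  0.036 ] 0.0392 ang from x 105.1
[ 0.4658 -0.1995  0.008 ] [ 0.451  -0.1086  0.008 ] 0.0921 ang from x 99.2
2423.0
((534.4445190429688, -135.2596435546875), (80.58049011230469, 60.7245979309082), 11.170626640319824) [[ 489.  -113.3]
 [ 500.8 -172.9]
 [ 579.9 -157.2]
 [ 568.1  -97.7]]
```

Measurements agree:

| Item | Result | Check |
|---|---|---|
| Dial axis | (0.554, 0.172, 0.0455) | marks fall within about 3° of nominal |
| Pointer | about 44° left of up-slope | matches step 2 |
| Cradle yaw | about 10.7° | two guides and two other lines agree |
| Mould gap | about 30 mm | within the stated 20–45 mm |

Moving behind the mould.

Call:
drive_tool(motion=[[[-0.23,-0.8,-0.45],[0,0,0.018],-1],[[-0.23,-0.8,-0.45],[0,0,0.018],-1],[[-0.23,-0.8,-0.45],[0,0,0.018],-1],[[-0.23,-0.8,-0.45],[0,0,0.018],-1],[[-0.23,-0.8,-0.45],[0,0,0.018],-1]])

```text
clock: 3.17
ee_pos: [0.4825, -0.0599, 0.1558]
tcp_rot: [0.0, -0.045, 0.999, -0.0]
contact_force: [-0.5, -0.1, 0.7]
finger_gap: 0.003
```

Call:
drive_tool(motion=[[[-0.23,-0.8,-0.45],[0,0,0.018],-1],[[-0.23,-0.8,-0.45],[0,0,0.018],-1],[[-0.23,-0.8,-0.45],[0,0,0.018],-1],[[-0.23,-0.8,-0.45],[0,0,0.018],-1],[[-0.23,-0.75,-0.45],[0,0,0.015],-1]])

```text
clock: 3.58
ee_pos: [0.4538, -0.1589, 0.0995]
tcp_rot: [0.0, -0.09, 0.996, -0.0]
contact_force: [-0.4, 0.1, 0.3]
finger_gap: 0.003
```

Call:
drive_tool(motion=[[[0,0,0],[0,0,0],-1],[[0,0,0],[0,0,0],-1],[[0,0,0],[0,0,0],-1],[[0,0,0],[0,0,0],-1],[[0,0,0],[0,0,0],-1]])

```text
clock: 4.0
ee_pos: [0.4548, -0.1577, 0.1007]
tcp_rot: [0.001, -0.09, 0.996, -0.0]
contact_force: [-0.9, 1.1, -0.6]
finger_gap: 0.003
```

Run:
```python
from rig import manip
from h import *
s=manip.get_state(); print(s["clock"],s["ee_pos"],s["tcp_rot"],s["q"].round(2),s["contact_force"])
T=rot(s["tcp_rot"]);print(np.degrees(np.arctan2(-T[0,1],T[1,1])))
f=grab(manip,"wrist","w3",None,1.5)
f=grab(manip,"top","t3",(250,140,350,230),8)
```

```text
4.0 [ 0.45482578 -0.15765668  0.10071743] [ 7.42933480e-04 -9.02911889e-02  9.95915100e-01 -2.49696645e-04] [-0.4  -0.22  1.78  0.    1.58 -2.16] [-0.94027183  1.05543937 -0.64436108]
10.360695613746946
```

View pics/w3.png

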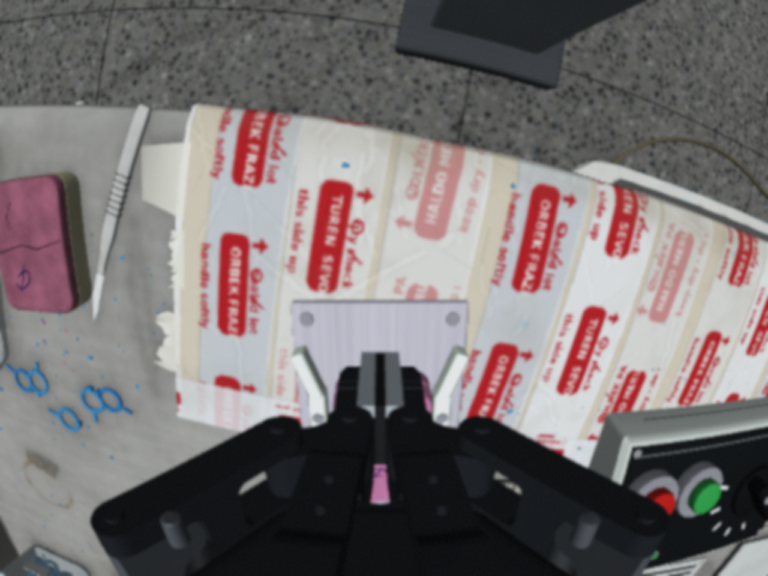

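The fingers (380,380) are centred in the cradle channel between the flares (320,390) and (445,390), square to the plate and short of the mould. Now I'll lower.

Call:
drive_tool(motion=[[[0,0,-0.7],[0,0,0],-1],[[0,0,-0.7],[0,0,0],-1],[[0,0,-0.7],[0,0,0],-1],[[0,0,-0.5],[0,0,0],-1],[[0,0,-0.25],[0,0,0],-1]])

```text
clock: 4.52
ee_pos: [0.4533, -0.1577, 0.0266]
tcp_rot: [-0.001, -0.09, 0.996, 0.001]
contact_force: [0.3, 0.4, -0.2]
finger_gap: 0.003
```

Call:
drive_tool(motion=[[[0.2,0.04,0],[0,0,0],-1],[[0.2,0.04,0],[0,0,0],-1],[[0.2,0.04,0],[0,0,0],-1],[[0.2,0.04,0],[0,0,0],-1],[[0,0,0],[0,0,0],-1]])

```text
clock: 4.93
ee_pos: [0.4757, -0.1544, 0.0297]
tcp_rot: [0.001, -0.09, 0.996, -0.0]
contact_force: [0.3, 0.1, -0.3]
finger_gap: 0.002
```

Call:
drive_tool(motion=[[[0.15,0.028,0],[0,0,0],-1],[[0.15,0.028,0],[0,0,0],-1],[[0.15,0.028,0],[0,0,0],-1],[[0.15,0.028,0],[0,0,0],-1],[[0.15,0.028,0],[0,0,0],-1]])

```text
clock: 5.35
ee_pos: [0.4931, -0.1509, 0.0285]
tcp_rot: [-0.0, -0.09, 0.996, -0.0]
contact_force: [-1.5, -0.1, 0.3]
finger_gap: 0.001
```

Call:
drive_tool(motion=[[[0.12,0.022,0],[0,0,0],-1],[[0.12,0.022,0],[0,0,0],-1],[[0.12,0.022,0],[0,0,0],-1],[[0.12,0.022,0],[0,0,0],-1],[[0,0,0],[0,0,0],-1]])

```text
clock: 5.77
ee_pos: [0.5054, -0.1486, 0.0285]
tcp_rot: [0.0, -0.09, 0.996, 0.0]
contact_force: [-0.5, 0.6, 0.6]
finger_gap: -0.0
```

Call:
drive_tool(motion=[[[0.06,0.011,0],[0,0,0],-1],[[0.06,0.011,0],[0,0,0],-1],[[0.06,0.011,0],[0,0,0],-1],[[0.06,0.011,0],[0,0,0],-1],[[0,0,0],[0,0,0],-1]])

```text
clock: 6.18
ee_pos: [0.5111, -0.1476, 0.0285]
tcp_rot: [0.0, -0.09, 0.996, 0.0]
contact_force: [0.0, -0.4, -0.2]
finger_gap: 0.0
```

Call:
drive_tool(motion=[[[0.04,0.008,0],[0,0,0],-1],[[0.04,0.008,0],[0,0,0],-1],[[0.04,0.008,0],[0,0,0],-1],[[0,0,0],[0,0,0],-1],[[0,0,0],[0,0,0],-1]])

```text
clock: 6.6
ee_pos: [0.514, -0.147, 0.0286]
tcp_rot: [0.0, -0.09, 0.996, 0.0]
contact_force: [0.9, -1.0, -0.5]
finger_gap: -0.002
```

Run:
```python
from rig import manip
from h import *
f=grab(manip,"wrist","w4",(120,180,400,384),2.8)
f=grab(manip,"top","t4",(270,150,340,220),8)
```

```text
(no output)
```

View pics/w4.png

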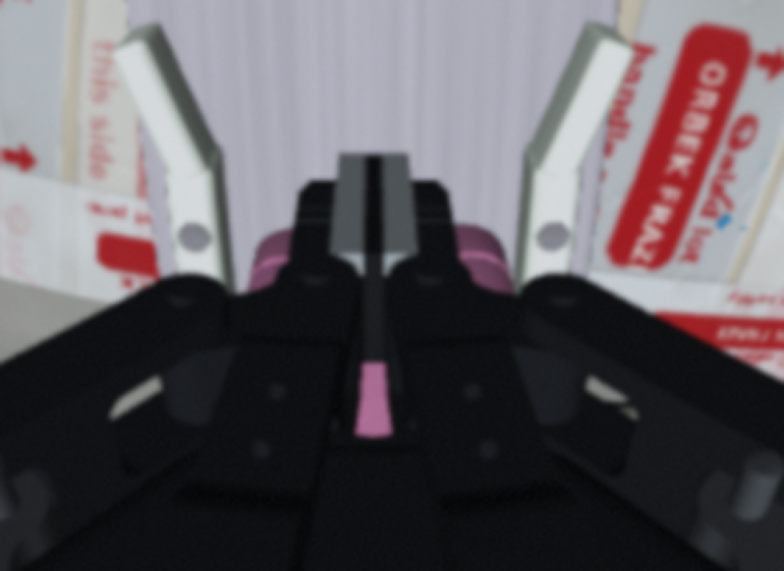

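View pics/t4.png

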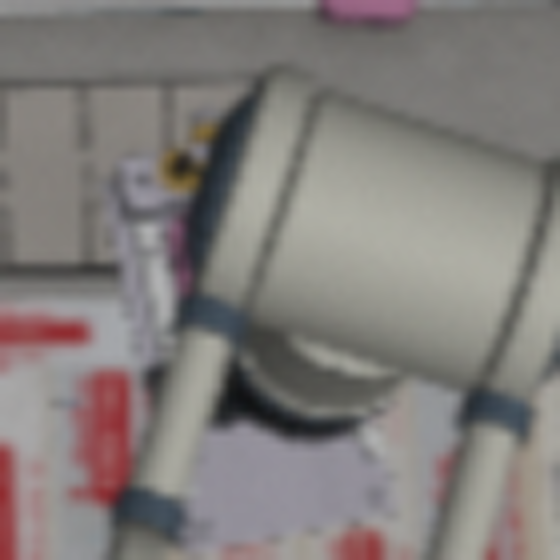

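The mould's rear end (255–510, 230) sits just ahead of the fingers, so it is being pushed. No stop force yet. I'll continue in small steps.

Call:
drive_tool(motion=[[[0.04,0.008,0],[0,0,0],-1],[[0.04,0.008,0],[0,0,0],-1],[[0.04,0.008,0],[0,0,0],-1],[[0,0,0],[0,0,0],-1],[[0,0,0],[0,0,0],-1]])

```text
clock: 7.12
ee_pos: [0.5148, -0.147, 0.0286]
tcp_rot: [-0.003, -0.089, 0.996, -0.0]
contact_force: [-10.7, -1.7, 6.8]
finger_gap: -0.005
```

Call:
drive_tool(motion=[[[0.04,0.008,0],[0,0,0],-1],[[0.04,0.008,0],[0,0,0],-1],[[0.04,0.008,0],[0,0,0],-1],[[0,0,0],[0,0,0],-1],[[0,0,0],[0,0,0],-1]])

```text
clock: 7.53
ee_pos: [0.5149, -0.147, 0.0286]
tcp_rot: [-0.006, -0.089, 0.996, -0.0]
contact_force: [-23.6, -3.1, 13.8]
finger_gap: -0.002
```

The stop came at s≈0.479 against a predicted 0.478, with 24 N held, so the mould is home. Backing off.

Call:
drive_tool(motion=[[[-0.24,-0.045,0],[0,0,0],-1],[[-0.4,-0.075,0],[0,0,0],-1],[[-0.4,-0.075,0],[0,0,0],-1],[[-0.2,-0.04,0.6],[0,0,0],-1],[[0,0,1],[0,0,0],-1]])

```text
clock: 7.95
ee_pos: [0.4856, -0.1511, 0.0654]
tcp_rot: [-0.003, -0.089, 0.996, 0.001]
contact_force: [0.8, 0.2, 0.2]
finger_gap: 0.004
```

Call:
drive_tool(motion=[[[0,0.4,1],[0,0,0],-1],[[0,1,1],[0,0,0],-1],[[0,1,1],[0,0,0],-1],[[0,1,1],[0,0,0],-1],[[0,1,1],[0,0,0],-1]])

```text
clock: 8.37
ee_pos: [0.4882, -0.0408, 0.1948]
tcp_rot: [0.0, -0.089, 0.996, 0.0]
contact_force: [0.3, 0.2, 0.1]
finger_gap: -0.004
```

Call:
drive_tool(motion=[[[0.3,1,0],[0,0,0],-1],[[0.3,0,0],[0,0,0],-1],[[0,0,0],[0,0,0],-1],[[0,0,0],[0,0,0],-1],[[0,0,0],[0,0,0],-1]])

```text
clock: 8.78
ee_pos: [0.5032, -0.0176, 0.1924]
tcp_rot: [-0.001, -0.089, 0.996, 0.0]
contact_force: [0.4, 0.6, -0.5]
finger_gap: -0.001
```

Run:
```python
from rig import manip
from h import *
s=manip.get_state(); print(s["clock"],s["ee_pos"],s["tcp_rot"],s["q"].round(2),s["contact_force"])
f=grab(manip,"wrist","w5",(0,100,300,320),2.6)
f=grab(manip,"top","t5",(250,140,350,230),8)
```

```text
8.7833 [ 0.50322704 -0.01755573  0.1924439 ] [-9.60319729e-04 -8.91882441e-02  9.96014325e-01  3.60167671e-06] [-0.1  -0.17  1.57 -0.    1.74 -1.85] [ 0.38253578  0.61214962 -0.52240256]
```

View pics/w5.png

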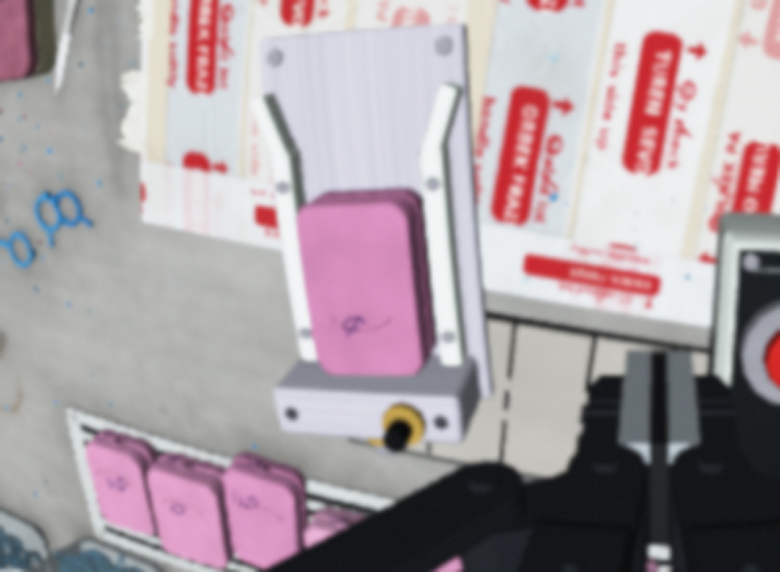

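View pics/t5.png

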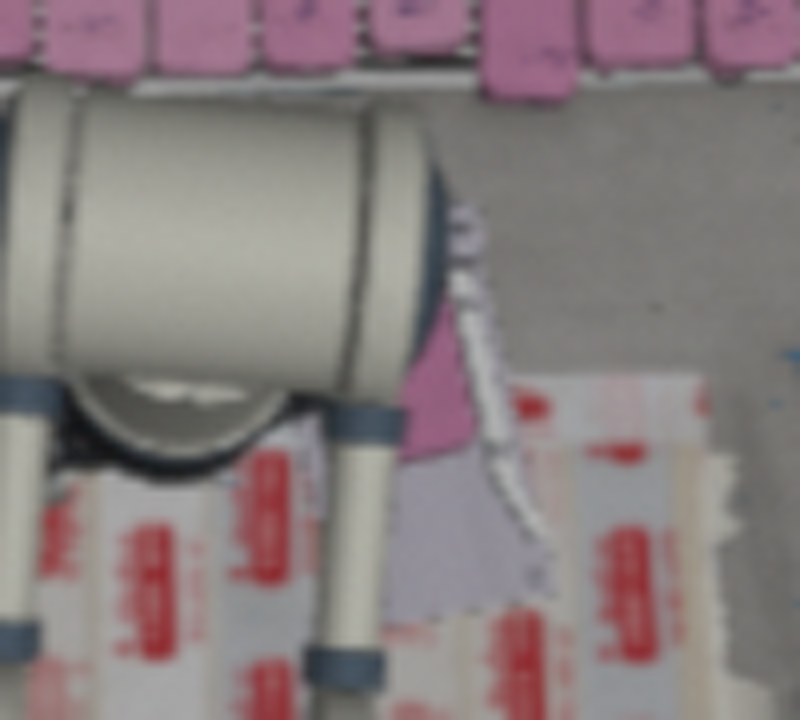

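The mould sits flush against the nozzle block: its front edge at (370,375) meets the block and the guides are parallel to its sides. Next I'll compute the dial approach, with the tool square to the panel and the −x finger face against the bar's trailing side.

```bash
cat > plan.py <<'E'
from h import *
d=np.load("dial.npz"); D,F=d["D"],d["F"]; X,Y,N=F.T
def pose(p,push_deg):
    """p in dial frame; tool z=-N, -x_tool along push_deg in dial plane"""
    a=np.radians(push_deg); xt=-(np.cos(a)*X+np.sin(a)*Y); zt=-N; yt=np.cross(zt,xt)
    return D+F@np.array(p), np.c_[xt,yt,zt]
def barpose(th,r=.020,off=.0175,h=.022):
    t=np.radians(th); p=np.array([r*np.cos(t)-off*np.sin(t), r*np.sin(t)+off*np.cos(t), h]); return pose(p,th-90)
def delta(s,P,T):
    dp=(P-s["ee_pos"])/.025; rv=R.from_matrix(T@rot(s["tcp_rot"]).T).as_rotvec()/np.radians(60); return dp,rv
def local(s): return F.T@(s["ee_pos"]-D)
E
python3 - <<'E'
from rig import manip
from plan import *
s=manip.get_state()
for h in (.11,.022):
    P,T=barpose(45,off=.0245,h=h); dp,rv=delta(s,P,T); print(h,P.round(4),dp.round(3),rv.round(3))
E
```

```text
0.11 [0.528  0.2003 0.1533] [ 0.986  8.717 -1.577] [ 0.089 -0.148 -0.791]
0.022 [0.5431 0.2024 0.0666] [ 1.591  8.799 -5.043] [ 0.089 -0.148 -0.791]
```

Call:
drive_tool(motion=[[[0.1,0.87,0],[0.009,-0.015,-0.079],-1],[[0.1,0.87,-0.1],[0.009,-0.015,-0.079],-1],[[0.1,0.87,-0.1],[0.009,-0.015,-0.079],-1],[[0.1,0.87,-0.1],[0.009,-0.015,-0.079],-1],[[0.1,0.87,-0.2],[0.009,-0.015,-0.079],-1]])

```text
clock: 9.3
ee_pos: [0.5165, 0.0921, 0.1811]
tcp_rot: [0.042, 0.12, 0.992, 0.02]
contact_force: [0.2, -0.2, -0.1]
finger_gap: 0.003
```

Call:
drive_tool(motion=[[[0.1,0.87,-0.2],[0.009,-0.015,-0.079],-1],[[0.1,0.87,-0.2],[0.009,-0.015,-0.079],-1],[[0.1,0.87,-0.2],[0.009,-0.015,-0.079],-1],[[0.1,0.87,-0.2],[0.009,-0.015,-0.079],-1],[[0.1,0.87,-0.2],[0.009,-0.015,-0.079],-1]])

```text
clock: 9.72
ee_pos: [0.5289, 0.2008, 0.1554]
tcp_rot: [0.08, 0.321, 0.943, 0.039]
contact_force: [-0.3, -0.0, 0.0]
finger_gap: 0.001
```

Call:
drive_tool(motion=[[[0,0,0],[0,0,0],-1],[[0,0,0],[0,0,0],-1],[[0,0,0],[0,0,0],-1],[[0,0,0],[0,0,0],-1],[[0,0,0],[0,0,0],-1]])

```text
clock: 10.13
ee_pos: [0.5293, 0.1997, 0.1565]
tcp_rot: [0.08, 0.318, 0.944, 0.039]
contact_force: [-0.2, 0.2, -0.3]
finger_gap: -0.001
```

Run:
```python
from rig import manip
from plan import *
s=manip.get_state(); print(s["clock"],s["q"].round(2))
f=grab(manip,"wrist","w6",None,1.5)
for h in (.022,):
    P,T=barpose(45,off=.0245,h=h); dp,rv=delta(s,P,T); print(h,P.round(4),dp.round(3),rv.round(3),local(s).round(4))
```

```text
10.1333 [ 0.32 -0.15  1.63 -0.03  1.49 -0.6 ]
0.022 [0.5431 0.2024 0.0666] [ 0.554  0.107 -3.594] [ 0.001  0.004 -0.001] [-0.0014  0.0306  0.1129]
```

View pics/w6.png

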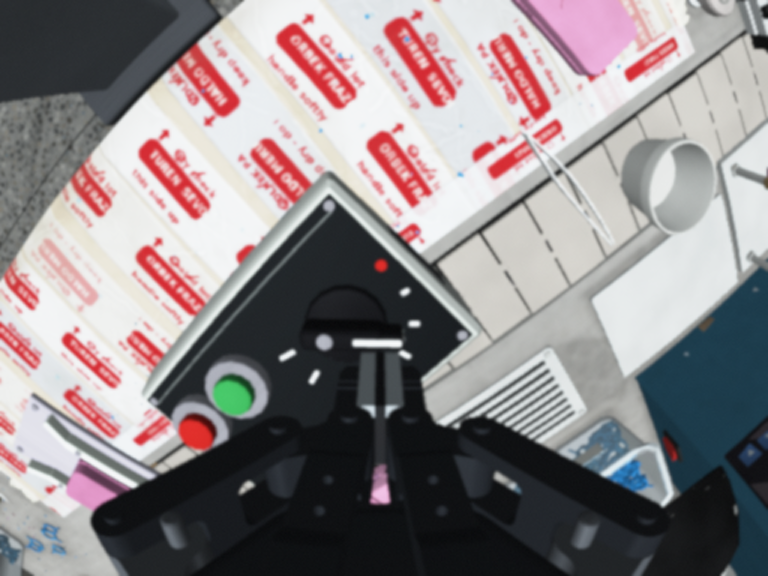

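Run:
```python
from plan import *
f=load("w6")
pl=lambda u,v,h:(F.T@(onplane(f,(u/1.5,v/1.5),D+h*N,N,True)-D))
for n,u,v,h in [("dot",381,265,0),("a",404,292,0),("b",413,323,0),("c",405,355,0),("e",288,355,0),("f",315,377,0),("lineL",354,343,.026),("lineR",402,343,.026),("cap",324,342,.026)]:
    p=pl(u,v,h); print(n,p.round(4),np.degrees(np.arctan2(p[1],p[0])).round(1))
s=R.from_quat
P,T=barpose(45,off=.0245,h=.0)
print("tip proj",proj(f,P+F@[0,0,.011],True)*1.5)
```

```text
dot [-0.0093  0.0397  0.    ] 103.2
a [0.0117 0.0377 0.    ] 72.8
b [ 0.0296  0.0279 -0.    ] 43.3
c [0.0418 0.0097 0.    ] 13.1
e [-0.0092 -0.0423  0.    ] -102.2
f [ 0.0132 -0.0418 -0.    ] -72.4
lineL [0.0062 0.0034 0.026 ] 28.8
lineR [0.0246 0.0219 0.026 ] 41.7
cap [-0.0057 -0.0079  0.026 ] -126.0
tip proj [378.40238559 288.05692928]
```

Both views put the line at 45°, which is step 2. The bar lies square to the push direction and the fingertip will land on its trailing side. Descending.

Call:
drive_tool(motion=[[[0.13,0.02,-0.8],[0,0,0],-1],[[0.13,0.02,-0.8],[0,0,0],-1],[[0.13,0.02,-0.8],[0,0,0],-1],[[0.1,0.02,-0.6],[0,0,0],-1],[[0.06,0.02,-0.4],[0,0,0],-1]])

```text
clock: 10.6
ee_pos: [0.5422, 0.2024, 0.069]
tcp_rot: [0.079, 0.318, 0.944, 0.038]
contact_force: [-0.0, 0.2, 0.3]
finger_gap: 0.001
```

Call:
drive_tool(motion=[[[0,0,-0.1],[0,0,0],-1],[[0,0,0],[0,0,0],-1],[[0,0,0],[0,0,0],-1],[[0,0,0],[0,0,0],-1],[[0,0,0],[0,0,0],-1]])

```text
clock: 11.02
ee_pos: [0.5432, 0.2035, 0.0701]
tcp_rot: [0.081, 0.318, 0.944, 0.039]
contact_force: [-0.7, -0.7, 0.5]
finger_gap: 0.001
```

Run:
```python
from rig import manip
from plan import *
s=manip.get_state(); print(s["clock"],s["q"].round(2),local(s).round(4),s["contact_force"].round(1))
f=grab(manip,"wrist","w7",(120,150,420,370),2.6)
# waypoints deltas from current
prevP=s["ee_pos"];prevT=rot(s["tcp_rot"])
for th in [45,40,30,20,10,0,-10,-20,-30,-40,-45]:
    P,T=barpose(th); print(th,((P-prevP)/.025).round(3),(R.from_matrix(T@prevT.T).as_rotvec()/np.radians(60)).round(3)); prevP,prevT=P,T
```

```text
11.0167 [ 0.32 -0.08  1.72 -0.04  1.33 -0.6 ] [-0.0023  0.0326  0.0254] [-0.7 -0.7  0.5]
45 [ 0.214 -0.217 -0.104] [ 0.     0.006 -0.002]
40 [0.091 0.002 0.016] [ 0.014  0.002 -0.082]
30 [ 0.182 -0.02   0.031] [ 0.029  0.004 -0.164]
20 [ 0.175 -0.052  0.029] [ 0.029  0.004 -0.164]
10 [ 0.164 -0.082  0.027] [ 0.029  0.004 -0.164]
0 [ 0.148 -0.11   0.023] [ 0.029  0.004 -0.164]
-10 [ 0.127 -0.134  0.019] [ 0.029  0.004 -0.164]
-20 [ 0.102 -0.154  0.014] [ 0.029  0.004 -0.164]
-30 [ 0.074 -0.17   0.009] [ 0.029  0.004 -0.164]
-40 [ 0.044 -0.18   0.003] [ 0.029  0.004 -0.164]
-45 [ 0.01  -0.092 -0.   ] [ 0.014  0.002 -0.082]
```

View pics/w7.png

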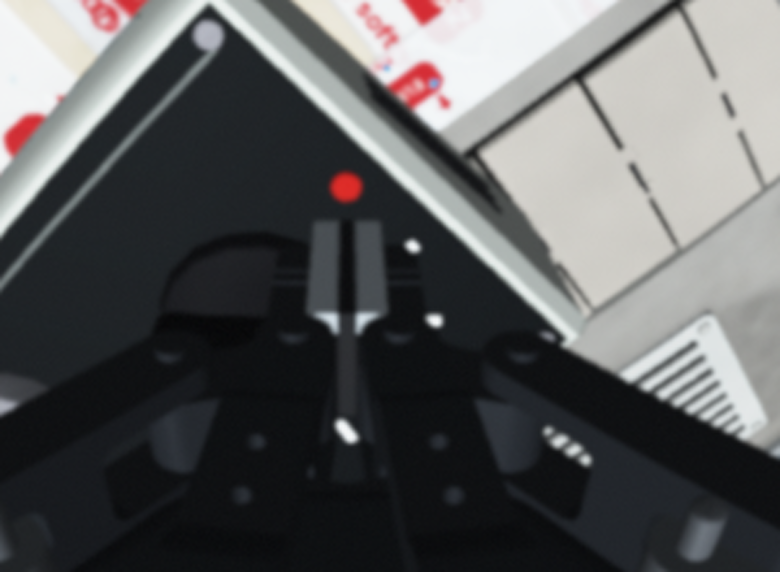

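Call:
drive_tool(motion=[[[0.1,-0.11,-0.03],[0,0,0],-1],[[0.11,-0.11,-0.03],[0,0,0],-1],[[0.045,0,0],[0.007,0.001,-0.041],-1],[[0.045,0,0],[0.007,0.001,-0.041],-1],[[0,0,0],[0,0,0],-1]])

```text
clock: 11.48
ee_pos: [0.5501, 0.1977, 0.067]
tcp_rot: [0.078, 0.36, 0.929, 0.042]
contact_force: [-2.0, 0.5, 0.2]
finger_gap: 0.004
```

Call:
drive_tool(motion=[[[0.071,-0.014,0.012],[0.012,0.002,-0.066],-1],[[0.071,-0.014,0.012],[0.012,0.002,-0.066],-1],[[0.071,-0.014,0.012],[0.012,0.002,-0.066],-1],[[0.071,-0.014,0.012],[0.012,0.002,-0.066],-1],[[0.071,-0.014,0.012],[0.012,0.002,-0.066],-1]])

```text
clock: 11.9
ee_pos: [0.5564, 0.1987, 0.0681]
tcp_rot: [0.064, 0.516, 0.852, 0.055]
contact_force: [-14.5, 10.1, 5.0]
finger_gap: -0.001
```

Run:
```python
from rig import manip
from plan import *
s=manip.get_state(); print(s["clock"],s["q"].round(2),local(s).round(4),s["contact_force"].round(1))
P,T=barpose(20); print((F.T@(P-D)).round(4),delta(s,P,T))
f=grab(manip,"wrist","w8",(120,150,420,370),2.6)
f=grab(manip,"scene","s8",(160,150,320,260),5)
```

```text
11.9 [ 0.3  -0.04  1.68 -0.02  1.33 -0.18] [0.0095 0.0261 0.0212] [-14.5  10.1   5. ]
[0.0128 0.0233 0.022 ] (array([ 0.13795943, -0.09546667,  0.05273742]), array([-0.00484512, -0.00533874,  0.00014953]))
```

View pics/w8.png

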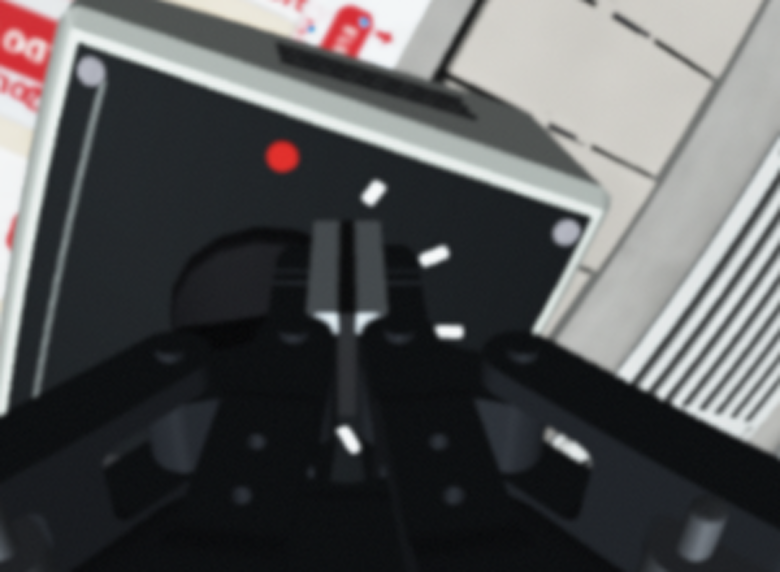

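View pics/s8.png

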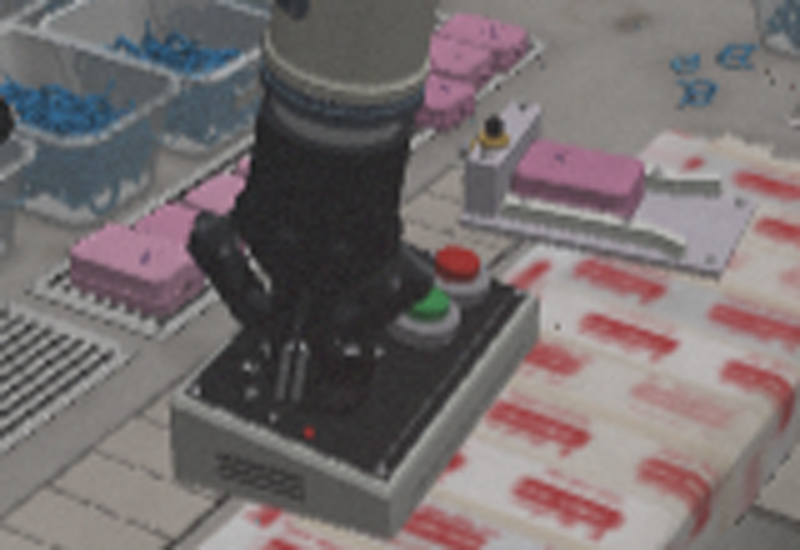

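The force is 18 N where about 4 N was expected, so something other than the detent is resisting. I'll hold, then check where the fingers actually touch.

Call:
drive_tool(motion=[[[-0.02,0.06,0],[0,0,0],-1],[[0,0,0],[0,0,0],-1],[[0,0,0],[0,0,0],-1],[[0,0,0],[0,0,0],-1],[[0,0,0],[0,0,0],-1]])

```text
clock: 12.42
ee_pos: [0.5586, 0.1973, 0.0686]
tcp_rot: [0.068, 0.516, 0.852, 0.055]
contact_force: [-0.5, -0.8, -0.2]
finger_gap: -0.002
```

Run:
```python
from rig import manip
from plan import *
s=manip.get_state(); print(s["clock"],local(s).round(4),s["contact_force"].round(1),(F.T@s["contact_force"]).round(1), (F.T@s["ft_torque"]).round(2))
f=grab(manip,"wrist","w9",(120,150,420,370),2.6)
p=s["ee_pos"];T=rot(s["tcp_rot"])
for x in (.011,-.011):
  for y in (-.008,.008):
    for z in (.011,-.008,-.03): print((x,y,z),((proj(f,p+T@[x,y,z],True)-[120,150])*2.6).round(0))
```

```text
12.4167 [0.0117 0.0244 0.0214] [-0.5 -0.8 -0.2] [-0.6 -0.7 -0. ] [-0.01  0.09  0.04]
(0.011, -0.008, 0.011) [307. 209.]
(0.011, -0.008, -0.008) [302. 254.]
(0.011, -0.008, -0.03) [295. 321.]
(0.011, 0.008, 0.011) [385. 209.]
(0.011, 0.008, -0.008) [390. 254.]
(0.011, 0.008, -0.03) [397. 321.]
(-0.011, -0.008, 0.011) [309. 299.]
(-0.011, -0.008, -0.008) [305. 350.]
(-0.011, -0.008, -0.03) [299. 424.]
(-0.011, 0.008, 0.011) [383. 299.]
(-0.011, 0.008, -0.008) [387. 350.]
(-0.011, 0.008, -0.03) [392. 424.]
```

View pics/w9.png

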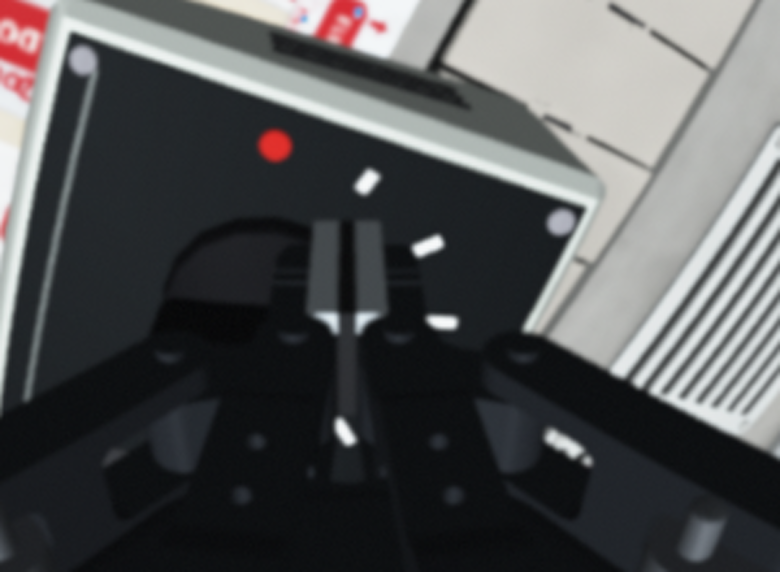

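The force is gone and the tool has moved on 3 mm, so the dial clicked to step 3 and the 18 N was a transient from pushing fast. I'll go slower, at 2° per row.

Call:
drive_tool(motion=[[[0.033,-0.016,0.005],[0.006,0.001,-0.033],-1],[[0.033,-0.016,0.005],[0.006,0.001,-0.033],-1],[[0.033,-0.016,0.005],[0.006,0.001,-0.033],-1],[[0.033,-0.016,0.005],[0.006,0.001,-0.033],-1],[[0.033,-0.016,0.005],[0.006,0.001,-0.033],-1]])

```text
clock: 12.88
ee_pos: [0.5626, 0.1955, 0.0691]
tcp_rot: [0.062, 0.589, 0.803, 0.061]
contact_force: [-1.7, 0.6, -0.6]
finger_gap: 0.002
```

Call:
drive_tool(motion=[[[0.03,-0.022,0.005],[0.006,0.001,-0.033],-1],[[0.03,-0.022,0.005],[0.006,0.001,-0.033],-1],[[0.03,-0.022,0.005],[0.006,0.001,-0.033],-1],[[0.03,-0.022,0.005],[0.006,0.001,-0.033],-1],[[0.03,-0.022,0.005],[0.006,0.001,-0.033],-1]])

```text
clock: 13.3
ee_pos: [0.5657, 0.1943, 0.0697]
tcp_rot: [0.054, 0.657, 0.749, 0.067]
contact_force: [-3.0, 6.9, -0.1]
finger_gap: 0.002
```

Run:
```python
from rig import manip
from plan import *
s=manip.get_state(); print(s["clock"],local(s).round(4),(F.T@s["contact_force"]).round(1))
for th in (0,-5,-10):
  P,T=barpose(th); print(th,(F.T@(P-D)).round(4),*[a.round(3) for a in delta(s,P,T)])
```

```text
13.3 [0.0184 0.0205 0.0214] [-2.1  7.2  0.2]
0 [0.02   0.0175 0.022 ] [ 0.074 -0.111  0.036] [-0.006 -0.002  0.002]
-5 [0.0214 0.0157 0.022 ] [ 0.14  -0.175  0.046] [ 0.008 -0.    -0.08 ]
-10 [0.0227 0.0138 0.022 ] [ 0.201 -0.245  0.055] [ 0.023  0.002 -0.162]
```

Call:
drive_tool(motion=[[[0.025,-0.027,0.004],[0.006,0.001,-0.033],-1],[[0.025,-0.027,0.004],[0.006,0.001,-0.033],-1],[[0.025,-0.027,0.004],[0.006,0.001,-0.033],-1],[[0.025,-0.027,0.004],[0.006,0.001,-0.033],-1],[[0.025,-0.027,0.004],[0.006,0.001,-0.033],-1]])

```text
clock: 13.72
ee_pos: [0.5686, 0.1929, 0.0704]
tcp_rot: [0.046, 0.72, 0.689, 0.073]
contact_force: [-2.6, 11.9, -0.4]
finger_gap: -0.0
```

Call:
drive_tool(motion=[[[0.02,-0.031,0.003],[0.006,0.001,-0.033],-1],[[0.02,-0.031,0.003],[0.006,0.001,-0.033],-1],[[0.02,-0.031,0.003],[0.006,0.001,-0.033],-1],[[0.02,-0.031,0.003],[0.006,0.001,-0.033],-1],[[0.02,-0.031,0.003],[0.006,0.001,-0.033],-1]])

```text
clock: 14.13
ee_pos: [0.5724, 0.1859, 0.071]
tcp_rot: [0.042, 0.778, 0.622, 0.076]
contact_force: [0.5, 2.6, -0.6]
finger_gap: 0.002
```

Run:
```python
from rig import manip
from plan import *
s=manip.get_state(); print(s["clock"],local(s).round(4),(F.T@s["contact_force"]).round(1))
for th in (-20,-30):
  P,T=barpose(th); print(th,(F.T@(P-D)).round(4),*[a.round(3) for a in delta(s,P,T)])
```

```text
14.1333 [0.024  0.0113 0.0216] [ 0.7  2.6 -0.7]
-20 [0.0248 0.0096 0.022 ] [ 0.038 -0.062  0.02 ] [-0.007 -0.001  0.005]
-30 [0.0261 0.0052 0.022 ] [ 0.112 -0.232  0.029] [ 0.022  0.003 -0.159]
```

Call:
drive_tool(motion=[[[0.015,-0.034,0.002],[0.006,0.001,-0.033],-1],[[0.015,-0.034,0.002],[0.006,0.001,-0.033],-1],[[0.015,-0.034,0.002],[0.006,0.001,-0.033],-1],[[0.015,-0.034,0.002],[0.006,0.001,-0.033],-1],[[0.015,-0.034,0.002],[0.006,0.001,-0.033],-1]])

```text
clock: 14.55
ee_pos: [0.5744, 0.1834, 0.0714]
tcp_rot: [0.033, 0.829, 0.552, 0.081]
contact_force: [2.7, 8.8, -1.9]
finger_gap: -0.0
```

Call:
drive_tool(motion=[[[0.009,-0.036,0],[0.006,0.001,-0.033],-1],[[0.009,-0.036,0],[0.006,0.001,-0.033],-1],[[0.009,-0.036,0],[0.006,0.001,-0.033],-1],[[0.009,-0.036,0],[0.006,0.001,-0.033],-1],[[0,0,0],[0,0,0],-1]])

```text
clock: 14.97
ee_pos: [0.5758, 0.181, 0.0718]
tcp_rot: [0.026, 0.866, 0.493, 0.085]
contact_force: [4.6, 12.3, -1.9]
finger_gap: -0.001
```

Run:
```python
from rig import manip
from plan import *
s=manip.get_state(); print(s["clock"],local(s).round(4),(F.T@s["contact_force"]).round(1),s["q"].round(2))
for th in (-38,-45):
  P,T=barpose(th); print(th,(F.T@(P-D)).round(4),*[a.round(3) for a in delta(s,P,T)])
f=grab(manip,"wrist","w10",(120,150,420,370),2.6)
f=grab(manip,"scene","s10",(160,150,320,260),5)
```

```text
14.9667 [0.0268 0.006  0.022 ] [ 5.8 11.6 -3. ] [ 0.25 -0.02  1.65 -0.01  1.33  0.79]
-38 [0.0265 0.0015 0.022 ] [ 0.014 -0.179 -0.001] [-0.015  0.001  0.005]
-45 [ 0.0265 -0.0018  0.022 ] [ 0.03  -0.308 -0.001] [ 0.005  0.005 -0.11 ]
```

View pics/w10.png

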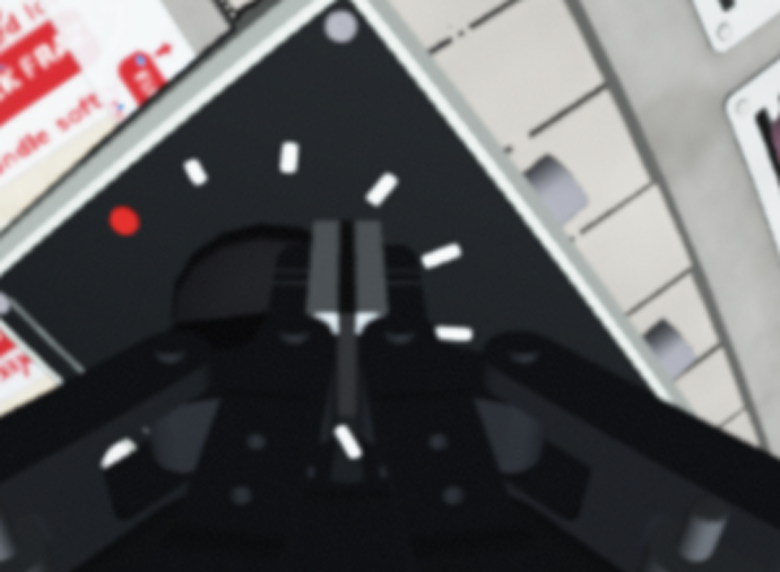

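The pointer is being held at the 4/5 detent peak, and the step 5 mark at (453,333) is just beside the bar line. Continuing slowly.

Call:
drive_tool(motion=[[[0.005,-0.037,0],[0.006,0.001,-0.033],-1],[[0.004,-0.037,0],[0.006,0.001,-0.033],-1],[[0,0,0],[0,0,0],-1],[[0,0,0],[0,0,0],-1],[[0,0,0],[0,0,0],-1]])

```text
clock: 15.48
ee_pos: [0.5751, 0.1758, 0.071]
tcp_rot: [0.025, 0.882, 0.462, 0.083]
contact_force: [0.2, 0.6, 1.7]
finger_gap: -0.0
```

It clicked over and the force is near zero. Retreating away from the bar and then up along the normal to look.

Call:
drive_tool(motion=[[[0.14,0.19,0.03],[0,0,0],-1],[[0.14,0.19,0.03],[0,0,0],-1],[[0,0,0],[0,0,0],-1],[[-0.1,-0.02,0.6],[0,0,0],-1],[[-0.15,-0.02,0.9],[0,0,0],-1]])

```text
clock: 15.9
ee_pos: [0.5742, 0.1841, 0.1066]
tcp_rot: [0.025, 0.883, 0.462, 0.08]
contact_force: [0.6, 0.2, -0.8]
finger_gap: -0.001
```

Call:
drive_tool(motion=[[[-0.15,0,0.9],[0,0,0],-1],[[-0.15,0,0.9],[0,0,0],-1],[[-0.15,0,0.9],[0,0,0],-1],[[0,0,0],[0,0,0],-1],[[0,0,0],[0,0,0],-1]])

```text
clock: 16.32
ee_pos: [0.5652, 0.1847, 0.1794]
tcp_rot: [0.026, 0.882, 0.462, 0.085]
contact_force: [-0.1, -0.0, -0.2]
finger_gap: -0.005
```

Run:
```python
from rig import manip
from plan import *
s=manip.get_state(); print(s["clock"],local(s).round(4),(F.T@s["contact_force"]).round(1),s["q"].round(2))
f=grab(manip,"wrist","w11",(60,110,420,370),2.1)
```

```text
16.3167 [0.0357 0.0111 0.1297] [-0.1 -0.  -0.2] [ 0.27 -0.08  1.52 -0.01  1.52  0.87]
```

View pics/w11.png

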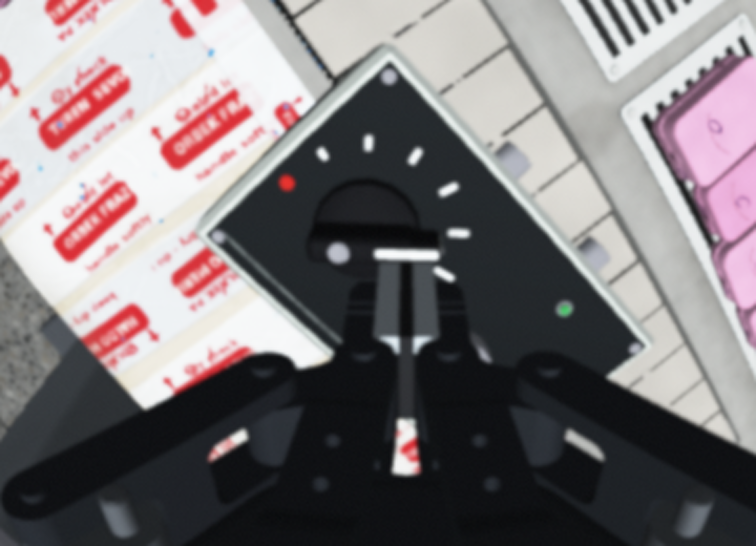

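Run:
```python
from rig import manip
from plan import *
f=load("w11")
pl=lambda u,v,h:(F.T@(onplane(f,(60+u/2.1,110+v/2.1),D+h*N,N,True)-D))
for n,u,v,h in [("dot",287,183,0),("m4",448,188,0),("m5",459,233,0),("m6",444,273,0)]:
    p=pl(u,v,h); print(n,p.round(4),np.degrees(np.arctan2(p[1],p[0])).round(1))
a,b,c=pl(376,255,.026),pl(437,255,.026),pl(338,253,.026); print(a,b,c)
for d in (b-a,b-c): print(np.degrees(np.arctan2(d[1],d[0])))
# next: button approach, -x_tool along 0deg..; options
s=manip.get_state()
for push in (-133,-90,-60,0):
  for h in (.08,.036):
    P,T=pose((-.020,-.080,h),push); print(push,h,P.round(4),*[x.round(3) for x in delta(s,P,T)])
```

```text
dot [-0.0112  0.0389  0.    ] 106.1
m4 [ 0.0407 -0.0114  0.    ] -15.6
m5 [ 0.0301 -0.0313  0.    ] -46.1
m6 [ 0.0115 -0.0423  0.    ] -74.8
[ 0.00375289 -0.00565     0.026     ] [ 0.02266567 -0.02282409  0.026     ] [-0.00753399  0.00568889  0.026     ]
-42.241586015525904
-43.354473588807146
-133 0.08 [0.5315 0.0883 0.1208] [-1.323 -3.845 -2.263] [-0.007 -0.001 -0.011]
-133 0.036 [0.5391 0.0894 0.0775] [-1.02  -3.805 -3.996] [-0.007 -0.001 -0.011]
-90 0.08 [0.5315 0.0883 0.1208] [-1.323 -3.845 -2.263] [-0.129 -0.021  0.695]
-90 0.036 [0.5391 0.0894 0.0775] [-1.02  -3.805 -3.996] [-0.129 -0.021  0.695]
-60 0.08 [0.5315 0.0883 0.1208] [-1.323 -3.845 -2.263] [-0.214 -0.035  1.187]
-60 0.036 [0.5391 0.0894 0.0775] [-1.02  -3.805 -3.996] [-0.214 -0.035  1.187]
0 0.08 [0.5315 0.0883 0.1208] [-1.323 -3.845 -2.263] [-0.383 -0.062  2.172]
0 0.036 [0.5391 0.0894 0.0775] [-1.02  -3.805 -3.996] [-0.383 -0.062  2.172]
```

The pointer measures −42° to −43°, against −45° nominal and a mark 5 reading of −46°, so it is on step 5. The mould is home too. Next I move over the green button, keeping the tool square to the panel.

Call:
drive_tool(motion=[[[-0.26,-0.77,-0.4],[0,0,0],-1],[[-0.26,-0.77,-0.4],[0,0,0],-1],[[-0.26,-0.77,-0.4],[0,0,0],-1],[[-0.26,-0.77,-0.4],[0,0,0],-1],[[-0.26,-0.77,-0.4],[0,0,0],-1]])

```text
clock: 16.78
ee_pos: [0.5308, 0.0873, 0.1245]
tcp_rot: [0.025, 0.883, 0.462, 0.082]
contact_force: [0.2, -0.2, -0.1]
finger_gap: -0.002
```

Call:
drive_tool(motion=[[[0,0,0],[0,0,0],-1],[[0,0,0],[0,0,0],-1],[[0,0,0],[0,0,0],-1],[[0,0,0],[0,0,0],-1],[[0,0,0],[0,0,0],-1]])

```text
clock: 17.2
ee_pos: [0.5324, 0.0889, 0.1278]
tcp_rot: [0.025, 0.882, 0.463, 0.084]
contact_force: [-0.4, -0.7, -0.7]
finger_gap: -0.002
```

Run:
```python
from rig import manip
from plan import *
s=manip.get_state(); print(s["clock"],local(s).round(4),(F.T@s["contact_force"]).round(1),s["q"].round(2))
f=grab(manip,"wrist","w12",(60,110,420,370),2.1)
f=grab(manip,"scene","s12",(160,150,320,260),5)
for h in (.04,.036):
    P,T=pose((-.020,-.080,h),-133); print(h,*[x.round(3) for x in delta(s,P,T)])
print(((proj(f:=load("w12"),D+F@[-.02,-.08,.021],True)-[60,110])*2.1))
```

```text
17.2 [-0.0179 -0.0795  0.0867] [-0.6 -0.6 -0.6] [ 0.09 -0.22  1.74  0.02  1.45  0.7 ]
0.04 [ 0.243  0.014 -1.854] [-0.007 -0.001 -0.012]
0.036 [ 0.27   0.018 -2.012] [-0.007 -0.001 -0.012]
[401.94601749 218.0806122 ]
```

View pics/w12.png

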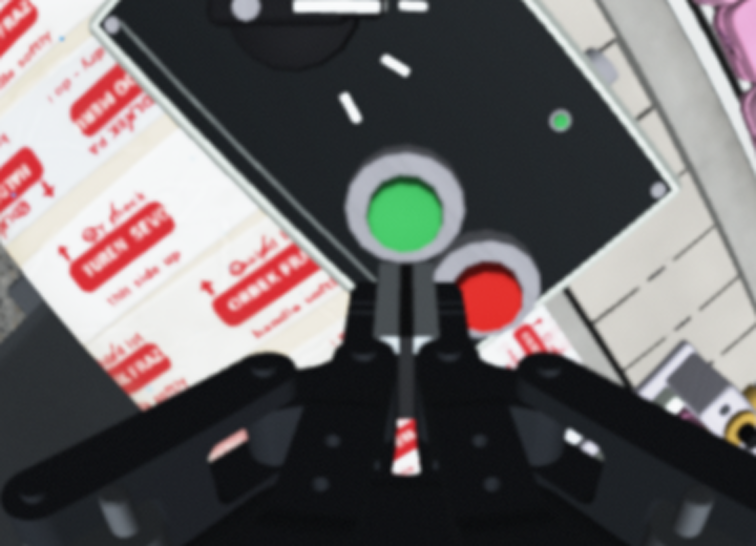

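View pics/s12.png

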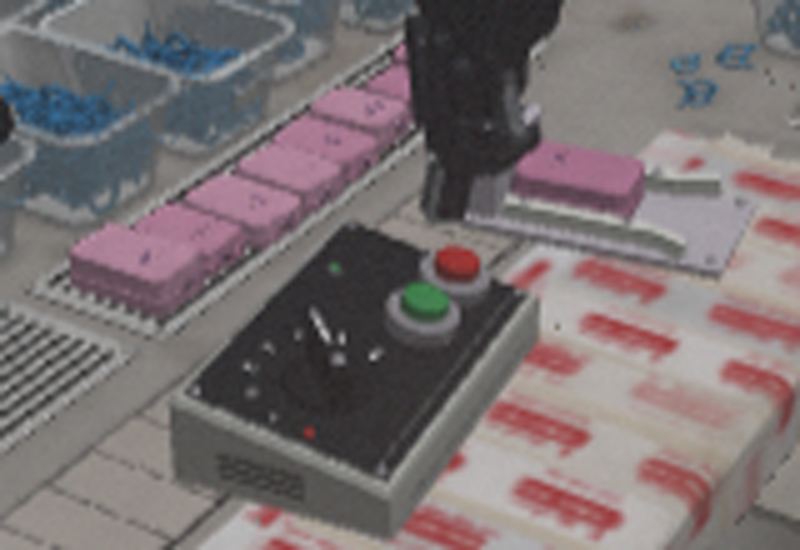

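The dial's white line now aims straight at mark 5 at (412,6), with marks 6 and 7 after it. The projected green centre (402,218) matches the image, and there is clearance to red. Descending to just above green.

Call:
drive_tool(motion=[[[0.05,0,-0.5],[0,0,0],-1],[[0.07,0,-0.5],[0,0,0],-1],[[0.06,0,-0.45],[0,0,0],-1],[[0.04,0,-0.3],[0,0,0],-1],[[0.02,0,-0.1],[0,0,0],-1]])

```text
clock: 17.72
ee_pos: [0.5367, 0.088, 0.0779]
tcp_rot: [0.024, 0.883, 0.462, 0.081]
contact_force: [-0.4, 0.5, -0.4]
finger_gap: 0.003
```

Call:
drive_tool(motion=[[[0,0,0],[0,0,0],-1],[[0,0,0],[0,0,0],-1],[[0,0,0],[0,0,0],-1],[[0,0,0],[0,0,0],-1],[[0,0,0],[0,0,0],-1]])

```text
clock: 18.13
ee_pos: [0.5384, 0.0881, 0.0819]
tcp_rot: [0.026, 0.882, 0.462, 0.084]
contact_force: [0.2, -0.2, 1.2]
finger_gap: -0.0
```

Run:
```python
from rig import manip
from plan import *
s=manip.get_state(); print(s["clock"],local(s).round(4),(F.T@s["contact_force"]).round(1))
```

```text
18.1333 [-0.0201 -0.0811  0.0405] [ 0.3 -0.3  1.1]
```

Call:
drive_tool(motion=[[[0.014,0.002,-0.08],[0,0,0],-1],[[0.014,0.002,-0.08],[0,0,0],-1],[[0.014,0.002,-0.08],[0,0,0],-1],[[0.014,0.002,-0.08],[0,0,0],-1],[[0,0,0],[0,0,0],-1]])

```text
clock: 18.55
ee_pos: [0.5395, 0.0883, 0.073]
tcp_rot: [0.025, 0.883, 0.462, 0.083]
contact_force: [-1.5, -0.6, 2.6]
finger_gap: 0.0
```

Call:
drive_tool(motion=[[[0.007,0.001,-0.04],[0,0,0],-1],[[0.007,0.001,-0.04],[0,0,0],-1],[[0.007,0.001,-0.04],[0,0,0],-1],[[0.007,0.001,-0.04],[0,0,0],-1],[[0,0,0],[0,0,0],-1]])

```text
clock: 18.97
ee_pos: [0.5401, 0.0884, 0.0698]
tcp_rot: [0.025, 0.883, 0.462, 0.083]
contact_force: [-3.5, -1.3, 6.4]
finger_gap: 0.001
```

Run:
```python
from rig import manip
from plan import *
s=manip.get_state(); print(s["clock"],local(s).round(4),(F.T@s["contact_force"]).round(1))
```

```text
18.9667 [-0.0205 -0.0811  0.0283] [-2.5 -0.8  7. ]
```

Call:
drive_tool(motion=[[[0.007,0.001,-0.04],[0,0,0],-1],[[0.007,0.001,-0.04],[0,0,0],-1],[[0.007,0.001,-0.04],[0,0,0],-1],[[0,0,0],[0,0,0],-1],[[0,0,0],[0,0,0],-1]])

```text
clock: 19.38
ee_pos: [0.5403, 0.0884, 0.0696]
tcp_rot: [0.026, 0.882, 0.462, 0.083]
contact_force: [-16.6, -2.1, 21.8]
finger_gap: 0.001
```

Run:
```python
from rig import manip
from plan import *
s=manip.get_state(); print(s["clock"],local(s).round(4),(F.T@s["contact_force"]).round(1))
f=grab(manip,"scene","s13",(160,150,320,260),5)
```

```text
19.3833 [-0.0203 -0.0811  0.0281] [-12.7   0.2  24.4]
```

View pics/s13.png

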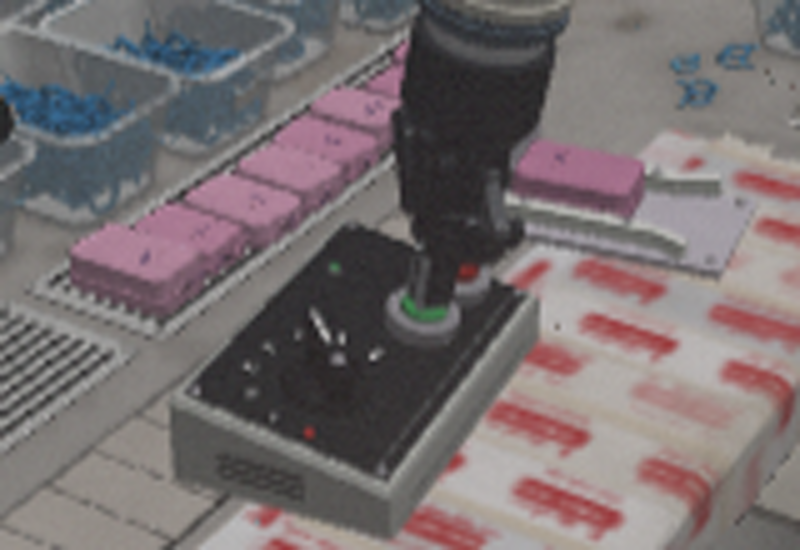

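The travel is hard-stopped: 24 N along the normal with no further motion after about 5 mm. The green rim shows around the finger and red is untouched. Releasing upward.

Call:
drive_tool(motion=[[[-0.02,0,0.12],[0,0,0],-1],[[-0.035,-0.005,0.2],[0,0,0],-1],[[-0.07,-0.01,0.4],[0,0,0],-1],[[-0.14,-0.02,0.8],[0,0,0],-1],[[-0.14,-0.02,0.8],[0,0,0],-1]])

```text
clock: 19.85
ee_pos: [0.5296, 0.0871, 0.1236]
tcp_rot: [0.025, 0.883, 0.462, 0.082]
contact_force: [0.7, 0.8, -0.1]
finger_gap: 0.0
```

Call:
drive_tool(motion=[[[-0.3,0,0.9],[0,0,0],-1],[[-0.5,0,0.9],[0,0,0],-1],[[-0.6,0,0.9],[0,0,0],-1],[[-0.6,0,0.5],[0,0,0],-1],[[0,0,0],[0,0,0],-1]])

```text
clock: 20.27
ee_pos: [0.4803, 0.0874, 0.2087]
tcp_rot: [0.026, 0.882, 0.462, 0.086]
contact_force: [-0.2, -0.5, 1.4]
finger_gap: 0.0
```

Call:
drive_tool(motion=[[[0,0,0],[0,0,0],-1],[[0,0,0],[0,0,0],-1],[[0,0,0],[0,0,0],-1],[[0,0,0],[0,0,0],-1],[[0,0,0],[0,0,0],-1]])

```text
clock: 20.68
ee_pos: [0.4805, 0.087, 0.2027]
tcp_rot: [0.025, 0.883, 0.462, 0.082]
contact_force: [-0.1, 0.1, 0.2]
finger_gap: 0.002
```

Run:
```python
from rig import manip
from plan import *
s=manip.get_state(); print(s["clock"],local(s).round(4),(F.T@s["contact_force"]).round(1))
f=grab(manip,"scene","s14",(160,150,320,260),5)
f=grab(manip,"wrist","w14",None,1.5)
f=grab(manip,"top","t14",(190,140,350,260),5)
```

```text
20.6833 [-0.0558 -0.0745  0.1695] [-0.   0.1  0.2]
```

View pics/s14.png

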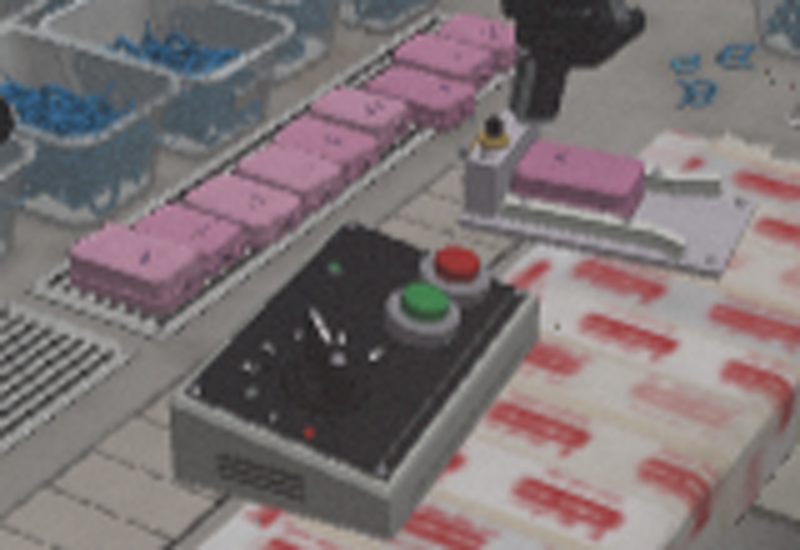

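View pics/w14.png

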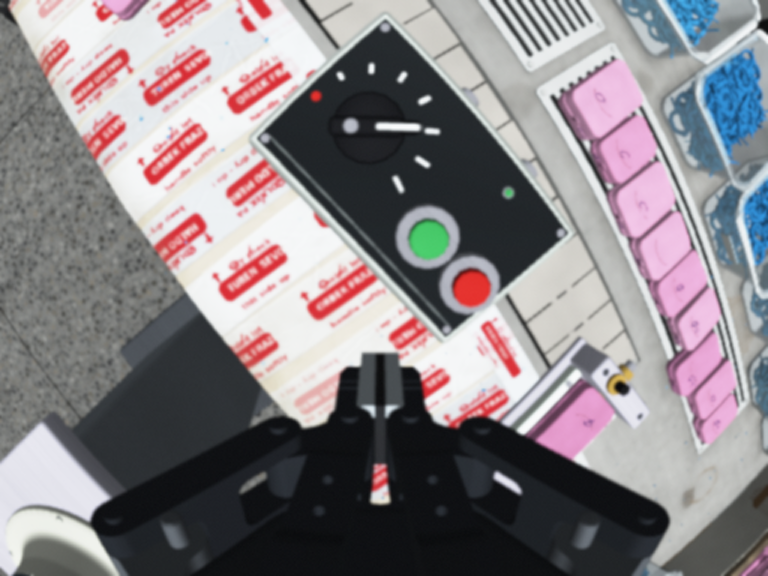

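View pics/t14.png

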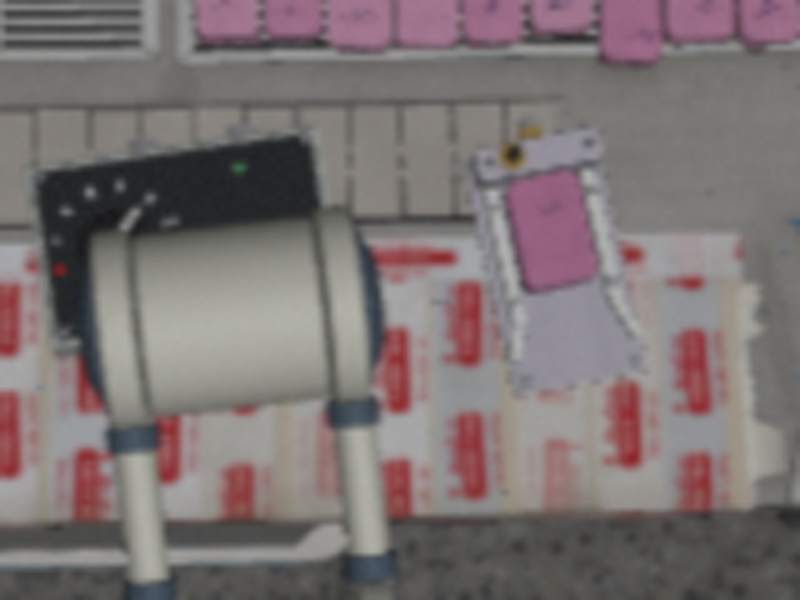

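The wrist view shows red dot (316,96), marks 1–4, then the white line (400,127) pointing straight at mark 5 (432,131), with marks 6 and 7 after it. The green button is back up and the red is untouched. The top view shows the mould at (550,230) flush with the nozzle block. Handing in.

```bash
python3 -c "
from rig import manip
print(manip.hand_in())"
```

```text
the job is handed in; nothing more can be done
None
```

The injection start sequence is done and handed in at about 21 s of the 61 s allowed; the hand-in reports no verdict.

- **Mould:** I pushed it home with shut fingertips. It stopped within 1 mm of the predicted place and held about 27 N. The wrist view afterwards, and the last top view, show it flush against the nozzle block.
- **Selector:** I turned it from step 2 to step 5. After the third click the pointer measured −42° to −43° against −45° nominal, and the last wrist view shows its line aimed at the fifth mark from the red dot.
- **Green button:** I pressed it with the tool square to the panel. It hit its hard stop after about 5 mm of travel, then I released it, and the last view shows it back up. The red button and the bystanders I could see were not touched.

Two forces ran higher than the task's figures but stayed under 40 N. The first selector push peaked at about 18 N against an expected 4 N, because I pushed too fast; slower pushes stayed near 13 N. The button saw about 27 N at its stop, where 5 N is enough to press it fully.

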